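# Fit a clean filter to the bench dust extractor and snap its cover on

## Robot

A 7-joint arm with a two-finger parallel gripper is mounted at the origin on a cart in front of the work surface, level with it; the furniture and walls round the work are solid. World frame = base frame: x ahead of the robot, y to its left, z up, the work surface at z = 0. Lengths are in m, angles in rad, forces in N, time in s.
With the tool pointing down it reaches from about 0.4 to 0.85 m from the base axis. Payload 4.5 kg.
Tool frame: the origin (TCP) lies midway between the tips of the shut fingers; the grasp point (between the pads) lies 19 mm behind it; z points along the fingers, x is the direction in which the jaws open and shut, and the axes are right-handed (so a half turn about z gives the same grasp; the last joint's range is limited). The gripper opens to 88 mm and grips with 3 to 60 N. Pads are 18 mm wide; open, the fingers measure 123 mm over their backs; the gripper's body (75 mm by 187 mm) begins 45 mm behind the grasp point.
Start: joints at [-1.201, 0.689, -0.195, 1.565, 0.157, 0.902, -0.215], TCP at [0.206, 0.59, 0.21] pointing down, gripper open.
Joint ranges: [-3.01, 3.01], [-0.46, 2.08], [-1.47, 1.51], [0.13, 2.56], [-1, 4.14], [0.04, 2.09], [-2.66, 2.66]. Speed limits (rad/s): [2.57, 2.57, 3.14, 3.14, 3.14, 3.14, 3.14].

## Interface

Orientations are given as a rotation vector (axis times angle).
In Python, from cell import state, capture, close_job gives the robot as it stands.
- The arm moves only by the tool send_rows, never from a script. Its argument "targets" is a list of rows, each an object with "slide": the shift along the tool's x, y, z in m, a list of three; "dr": the turn, a rotation vector about the tool's x, y, z in degrees, a list of three; "gripper": the finger opening in m, from 0 to 0.0881. In form: [{"slide": [x, y, z], "dr": [rx, ry, rz], "gripper": gripper}, ...]. A call has 1 to 20 rows; each row is the pose to reach, as a shift and turn from the pose measured when the call began, along the tool's axes at that moment; what a row does not reach only later rows make up. A row lasts 1/8 s, in which the tool goes at most 62.5 mm and 10.7 degrees, less where a joint would pass 70% of its speed; a pose out of reach is approached as far as the arm can. A call with a gripper value outside its range is refused whole. The fingers move at their own pace and stop on an object; the grip force is fixed at half the most. Time passes only in rows, so rows that repeat a pose let the fingers close. It gives the time, the measured TCP pose, the force and the opening at its end, in the units of the state.
- state(): the state, without advancing time (a new reading comes with each control period).
- capture(name): name is "side" or "top"; returns a dict with "img" (420x560x3 uint8, red, green, blue), "fov_y" (degrees; the focal length in pixels is half the picture's height over the tangent of half this angle, whatever the lens; pixels are square), "cx", "cy" (the principal point, pixels), "extrinsics" (4x4, takes a point from camera to world coordinates). Camera axes: x right, y up, looking along -z (the intrinsics and any distortion apply to the point x, -y, -z); pixel columns grow to the right and rows downward; lengths in m; the calibration is good to about 2 mm. A picture is of the moment at which its call begins. There is no depth.
- close_job(): hands the job in, once; it reports no verdict.
The state is a dict: "time": time; "joints": joint angles; "qvel": joint speeds; "tau": joint torques, N m; "tcp_pos": TCP position; "tool_rot": TCP orientation; "ft_force": force on the tool from outside, world axes, zero at the start; "ft_torque": the same for the moment, N m; "opening": opening from 0.0 (shut) to 1.0 (fully open).
Only numpy, scipy, OpenCV 4.12 (cv2) and the standard library are available. Lean on these libraries where they do the work, as an engineer would, in place of code of your own. Each camera call takes 0.05 s, during which the arm holds its last target.

## Task

Put the clean white filter into the open tray of the dust extractor, down flat on its floor, then set the dark hood cover over it and press it straight down until it bears on the tray's edge all round and the clip arms at both ends have snapped under the rim. Press no harder than the clips need, never with more than about 25 N, then let go; leave the used brown filter and everything else on the bench where it is.

Things in the scene. Friction and masses are not known exactly. Their poses are not given: they have to be found in the camera images.
- extractor: bench dust extractor, fixed: light grey fan unit 125 x 165 x 60 mm (x, y, z) with an open dark tray on top. Origin: centre of its underside; -x side: front with knob and switch; a hose stub stands out 26 mm on the +y side. The tray is a rectangle of 3 mm walls, 66 x 92 mm inside (x, y), 22 mm deep
- tray_floor (a point): centre of the tray's floor, 60 mm above the extractor's origin, axes as the extractor's; the filter's underside comes to rest here, its long side (y) along the tray's long side (y), either way round, with 2 mm to spare on every side
- tray_rim (a point): centre of the tray's top edge, 82 mm above the extractor's origin, axes as the extractor's; cover_rim comes to rest here (up to 1 mm above once released), y axes parallel, either way round. Outside each end wall (+y, -y) a catch rim 40 mm long slopes outward from the top edge to 3 mm and ends in a square undercut 7 mm below the edge
- clean_filter_grip (a point): the clean filter (70 g), all white, upright on the bench: black rubber seal 62 x 88 x 7 mm (x, y, z) at the bottom, pleated pack 50 x 76 mm above it up to 26 mm, on top a pull rib 12 mm wide (x), 40 mm long (y), from 26 to 54 mm above the underside. This point: on the rib, 42 mm above the underside; z up. In the tray the pack stands 4 mm above the edge
- used_filter_grip (a point): the used filter: same shape and same point as the clean one, but with dirty brown pleats; it stays where it is. Which of the two filters stands nearer the robot varies
- cover_rim (a point): the hood cover (0.2 kg): dark vented box 72 x 98 x 38 mm (x, y, z), open below, a clip arm at each end (125 mm over both). This point: centre of its lower rim plane; z up. A skirt reaches 13 mm below this plane (the cover stands on it on the bench) and goes inside the tray's walls with 1.2 mm to spare on every side; its lowest 4 mm taper in by another 1.2 mm
- cover_grip (a point): middle of the pull rib on the cover's top, 58 mm above cover_rim; the rib is 20 mm wide (x), 60 mm long (y), from 38 to 70 mm above the cover's rim plane. Inside, under the ceiling, a sprung plate presses the filter's rib down with 2 to 6 N (stiffly damped) over the last 4 mm, and pushes the cover up again if the clips have not snapped
- clip_a (a joint): rigid clip arm at the cover's +y end on a sprung hinge 13 mm above the rim plane: 0 = upright (at the start, and again once snapped under the rim), grows as the nose is pushed outward, about 0.12 rad just before it snaps. The noses meet the sloping catch rims with the cover's rim about 8 mm above the tray's edge
- clip_b (a joint): the same clip arm at the cover's -y end. From where the noses meet the rims the cover must be pushed: the push rises to between 9 and 21 N, depending on hidden friction, and peaks 1 to 2 mm above the tray's edge; there the noses snap under the rim, the cover jumps home, bears hard on the edge and follows no further
- flux_bottle: bystander: small flux bottle with a milky cap, 46 mm wide, 102 mm high, origin at the centre of its underside
- ring_clamp: bystander: turned wooden ring clamp lying on its side, 114 x 25 x 22 mm, origin at the centre of its underside
- bangle_teal: bystander: open silver bangle with a teal stone, 72 x 88 x 37 mm, origin at the centre of its underside

How it is judged:
By the outcome, as a careful person would: the job done as asked, in the order asked, and still so for the second after the job is handed in, with the robot touching nothing.
It also fails if it takes over 70 s, if anything falls off the work surface, if the arm or the gripper's body presses on something with over 40 N, if the wrist force passes 120 N, or if a joint passes its speed limit or range.

## Working session

There is one attempt and no reset: what is moved stays moved. The work goes in short steps, Python scripts to look and compute and a tool call to move; the robot and the scene stay as the last step left them, time stands still between calls to the robot, and variables do not carry over. Pictures are saved under pics/ and viewed, and the job is handed in when it is done.

Besides the shell and the picture viewer there is one more tool, called after ">>>" by a JSON object that holds its "fn" and its "kwargs". send_rows: Moves the arm, as the interface text tells. Its arguments: {"type":"object","properties":{"targets":{"type":"array"}},"required":["targets"]}

```bash
ls; mkdir -p pics
python3 - <<'E'
from cell import state,capture
import cv2,numpy as np
s=state();print(s)
for n in("side","top"):
    c=capture(n);cv2.imwrite(f"pics/{n}0.png",cv2.cvtColor(c["img"],cv2.COLOR_RGB2BGR))
    print(n,{k:v for k,v in c.items() if k!="img"})
E
```

```text
pics
{'time': 0.0, 'joints': array([-1.20119457,  0.68998992, -0.19452588,  1.56632189,  0.15730291,
        0.90251103, -0.21510562]), 'qvel': array([ 0.00092678,  0.00181349, -0.00027902,  0.00081791,  0.00079976,
        0.00095508,  0.00126141]), 'tau': array([ 1.13079039e-07, -5.27566767e+01, -1.26690120e+00, -1.53438127e+01,
       -5.25796157e-02,  6.39737671e-03,  1.73513486e-04]), 'tcp_pos': array([0.20577517, 0.5894336 , 0.20911259]), 'tool_rot': array([ 2.56040452e+00,  1.81840686e+00, -2.22966434e-03]), 'ft_force': array([ 0.41628516, -0.02378121,  0.33836833]), 'ft_torque': array([0.03539985, 0.01176752, 0.02624316]), 'opening': 1.0007926864151426}
side {'fov_y': 49.129024804949154, 'cx': 278.55206803547463, 'cy': 207.64959469005274, 'extrinsics': array([[ 0.99918345,  0.03838355, -0.01261482,  0.52897074],
       [-0.03981383,  0.88224292, -0.46910797, -0.54590033],
       [-0.00687669,  0.46922716,  0.88305072,  0.94352061],
       [ 0.        ,  0.        ,  0.        ,  1.        ]])}
top {'fov_y': 56.404703712774186, 'cx': 276.7994620811771, 'cy': 217.26878577373918, 'extrinsics': array([[ 0.02235266,  0.99492466, -0.09810847,  0.42498751],
       [-0.99968862,  0.02333211,  0.00884729, -0.05429184],
       [ 0.01109147,  0.09788016,  0.9951364 ,  1.10376243],
       [ 0.        ,  0.        ,  0.        ,  1.        ]])}
```

View pics/side0.png

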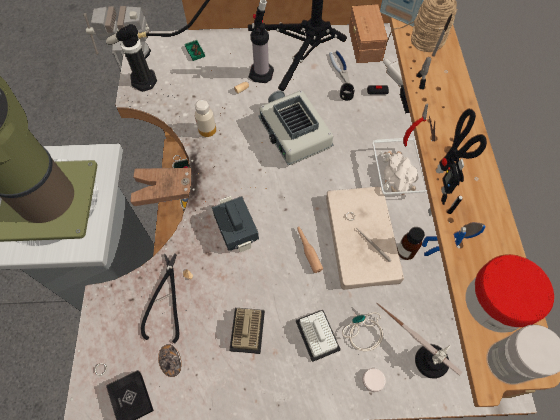

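View pics/top0.png

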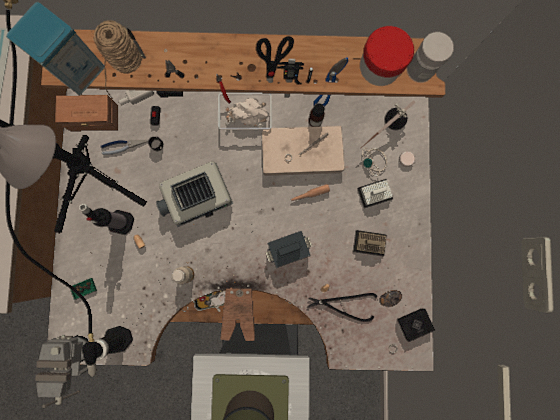

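```bash
cat > h.py <<'E'
import numpy as np,cv2
from cell import state,capture
def cam(n):
    c=capture(n);return c
def proj(c,P):
    E=c["extrinsics"];p=(np.asarray(P,float)-E[:3,3])@E[:3,:3]
    f=210/np.tan(np.radians(c["fov_y"]/2))
    return np.stack([c["cx"]+f*p[...,0]/-p[...,2],c["cy"]+f*-p[...,1]/-p[...,2]],-1)
def ray(c,uv):
    f=210/np.tan(np.radians(c["fov_y"]/2));uv=np.asarray(uv,float)
    d=np.stack([(uv[...,0]-c["cx"])/f,-(uv[...,1]-c["cy"])/f,-np.ones(uv.shape[:-1])],-1)
    return c["extrinsics"][:3,3],d@c["extrinsics"][:3,:3].T
def onz(c,uv,z):
    o,d=ray(c,uv);return o+d*((z-o[2])/d[...,2])[...,None]
def tri(c1,u1,c2,u2):
    o1,d1=ray(c1,u1);o2,d2=ray(c2,u2)
    t=np.linalg.lstsq(np.stack([d1,-d2],1),o2-o1,rcond=None)[0]
    a=o1+t[0]*d1;b=o2+t[1]*d2
    return (a+b)/2,np.linalg.norm(a-b)
def crop(c,x,y,w,h,k,name):
    im=c["img"][y:y+h,x:x+w];im=cv2.resize(im,None,fx=k,fy=k,interpolation=cv2.INTER_CUBIC)
    cv2.imwrite("pics/"+name,cv2.cvtColor(im,cv2.COLOR_RGB2BGR))
E
python3 - <<'E'
from h import *
t=cam("top");s=cam("side")
crop(t,150,155,100,75,8,"t_ext.png")
crop(t,240,170,160,120,5,"t_parts.png")
crop(s,250,80,100,75,8,"s_ext.png")
crop(s,200,190,160,120,5,"s_cov.png")
crop(s,220,295,160,75,5,"s_fil.png")
E
```

```text
(no output)
```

View pics/t_ext.png

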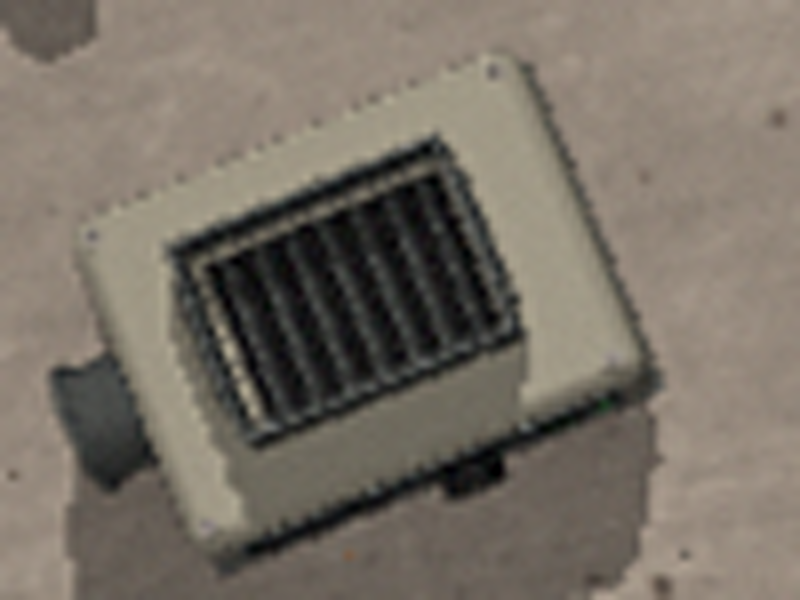

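View pics/t_parts.png

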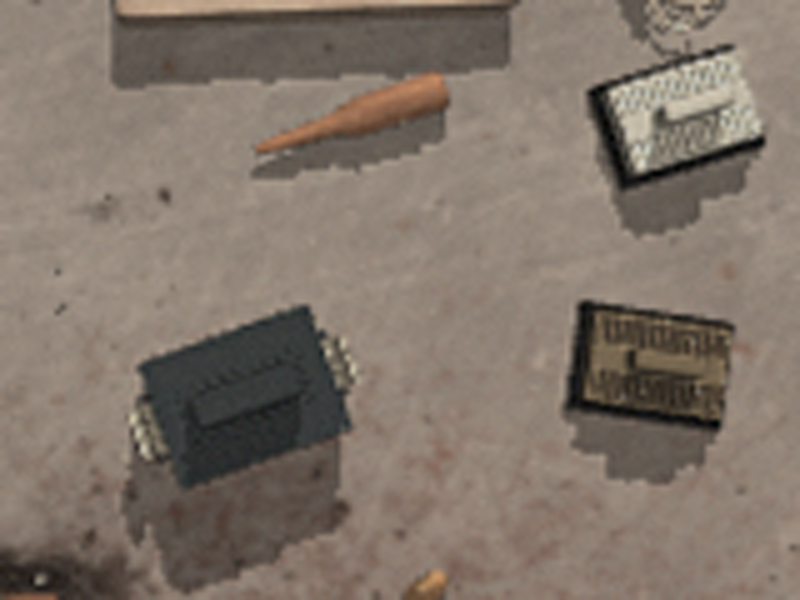

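View pics/s_ext.png

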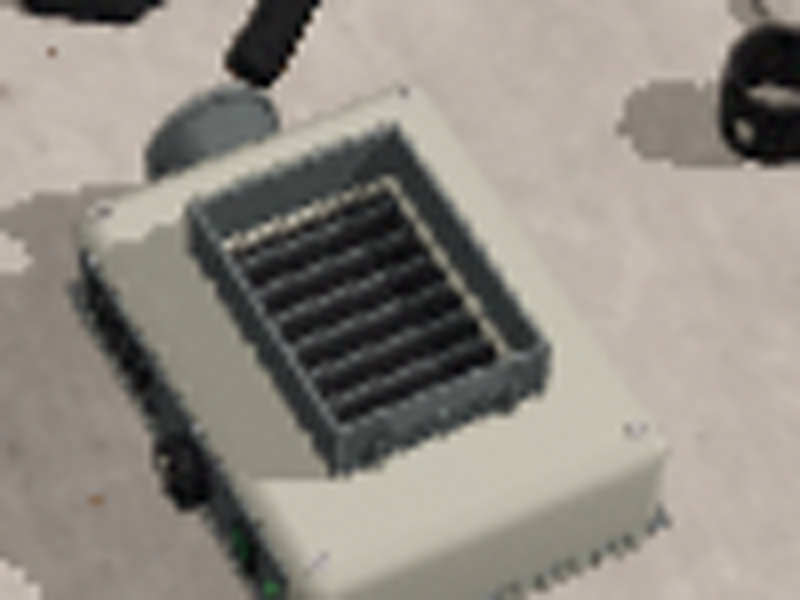

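View pics/s_cov.png

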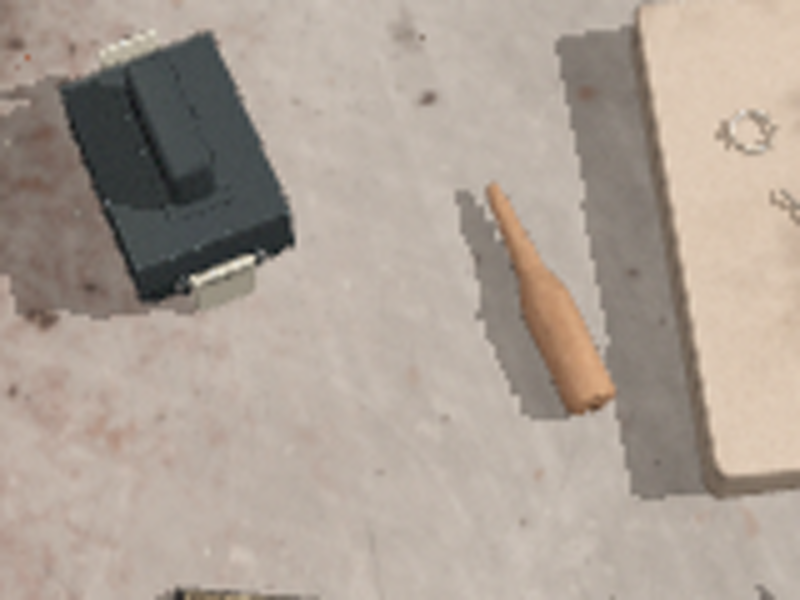

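View pics/s_fil.png

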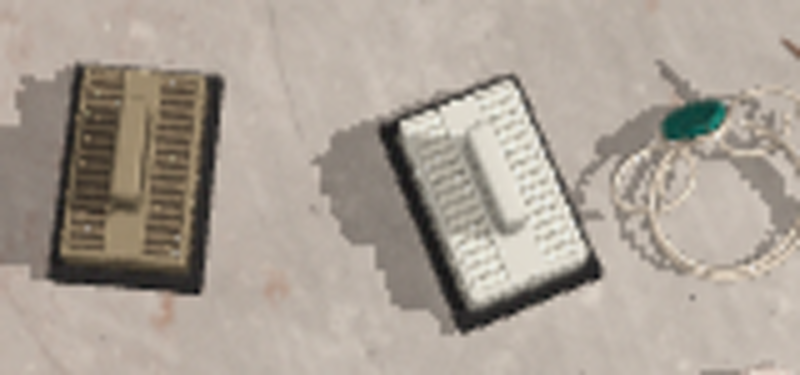

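```bash
cat > m.py <<'E'
from h import *
t=cam("top");s=cam("side")
def C(p,ox,oy,k): return (np.array(p,float)+.5)/k-.5+[ox,oy]
def rep(n,T,S,z):
    print(n)
    for a,b in zip(T,S):
        X,g=tri(t,a,s,b);print("  tri",X.round(4),"gap",round(g,4),"top@z",onz(t,a,z)[:2].round(4),"side@z",onz(s,b,z)[:2].round(4))
    for nm,c,P in(("top",t,T),("side",s,S)):
        P=onz(c,np.array(P),z)[:,:2]
        e=np.roll(P,-1,0)-P
        print("  ",nm,"ctr",P.mean(0).round(4),"sides",np.linalg.norm(e,axis=1).round(4),"yaw(mod90)",np.degrees(np.arctan2(e[:,1],e[:,0])).round(1))
rep("tray rim",C([(435,138),(522,327),(257,442),(172,245)],150,155,8),C([(397,124),(549,349),(340,440),(189,202)],250,80,8),.082)
rep("cover top",C([(308,307),(352,428),(187,485),(138,368)],240,170,5),C([(212,33),(294,213),(138,268),(63,90)],200,190,5),.051)
rep("white pack",C([(737,48),(764,142),(640,175),(606,88)],240,170,5),C([(514,80),(592,255),(472,307),(398,125)],220,295,5),.026)
E
python3 m.py
```

```text
tray rim
  tri [0.6028 0.1054 0.2159] gap 0.0214 top@z [0.6421 0.1321] side@z [0.604  0.2205]
  tri [0.6059 0.0967 0.1213] gap 0.0639 top@z [0.5796 0.101 ] side@z [0.6434 0.1325]
  tri [ 0.5747  0.2289 -0.0907] gap 0.0317 top@z [0.5395 0.1862] side@z [0.5802 0.1022]
  tri [0.5709 0.2056 0.0849] gap 0.0668 top@z [0.6041 0.2171] side@z [0.5395 0.1928]
   top ctr [0.5913 0.1591] sides [0.0698 0.0941 0.0716 0.0931] yaw(mod90) [-153.5  115.2   25.6  -65.9]
   side ctr [0.5918 0.162 ] sides [0.0964 0.07   0.0993 0.0701] yaw(mod90) [ -65.9 -154.4  114.2   23.2]
cover top
  tri [ 0.4781 -0.1209  0.1971] gap 0.0115 top@z [ 0.4932 -0.1302] side@z [ 0.4614 -0.0393]
  tri [ 0.4631 -0.1489  0.0877] gap 0.0691 top@z [ 0.4288 -0.1548] side@z [ 0.4963 -0.1293]
  tri [ 0.3998 -0.0679 -0.1431] gap 0.0172 top@z [ 0.3966 -0.0671] side@z [ 0.4298 -0.1521]
  tri [ 0.4265 -0.0504  0.045 ] gap 0.0675 top@z [ 0.4583 -0.0395] side@z [ 0.3957 -0.0653]
   top ctr [ 0.4442 -0.0979] sides [0.0689 0.0934 0.0676 0.0972] yaw(mod90) [-159.1  110.2   24.2  -69. ]
   side ctr [ 0.4458 -0.0965] sides [0.0965 0.0702 0.0933 0.0706] yaw(mod90) [ -68.8 -161.1  111.4   21.6]
white pack
  tri [ 0.6132 -0.3321  0.158 ] gap 0.0107 top@z [ 0.6456 -0.3701] side@z [ 0.6212 -0.2976]
  tri [ 0.6152 -0.3756  0.0552] gap 0.0533 top@z [ 0.5928 -0.3849] side@z [ 0.6457 -0.3677]
  tri [ 0.6032 -0.3564 -0.1459] gap 0.0143 top@z [ 0.5726 -0.3156] side@z [ 0.5975 -0.3853]
  tri [ 0.5979 -0.3044  0.0183] gap 0.0504 top@z [ 0.6211 -0.2966] side@z [ 0.5733 -0.3138]
   top ctr [ 0.608  -0.3418] sides [0.0549 0.0722 0.0521 0.0775] yaw(mod90) [-164.3  106.3   21.4  -71.6]
   side ctr [ 0.6094 -0.3411] sides [0.0743 0.0513 0.0755 0.0506] yaw(mod90) [ -70.7 -159.9  108.7   18.7]
```

```bash
cat >> h.py <<'E'
from scipy.spatial.transform import Rotation as R
def plan(pos,yaw,s=None):
    "target TCP pos, tool-x yaw deg (mod 180), pointing straight down -> slide, dr"
    s=s or state();R0=R.from_rotvec(s["tool_rot"])
    best=None
    for k in(0,180):
        y=np.radians(yaw+k);x=np.array([np.cos(y),np.sin(y),0]);z=np.array([0,0,-1.])
        Rt=R.from_matrix(np.stack([x,np.cross(z,x),z],1));dr=np.degrees((R0.inv()*Rt).as_rotvec())
        if best is None or np.linalg.norm(dr)<np.linalg.norm(best):best=dr
    print("slide",R0.inv().apply(np.array(pos)-s["tcp_pos"]).round(4),"dr",best.round(2))
def show():
    s=state();M=R.from_rotvec(s["tool_rot"]).as_matrix()
    print("t",round(s["time"],2),"tcp",s["tcp_pos"].round(4),"xyaw",np.degrees(np.arctan2(M[1,0],M[0,0])).round(2),"z",M[:,2].round(4),"F",s["ft_force"].round(2),"T",s["ft_torque"].round(2),"op",round(s["opening"]*88.1,1),"q",s["joints"].round(2))
E
python3 - <<'E'
from h import *
t=cam("top");s=cam("side")
print("lens base side",onz(s,np.array([[143,82.],[200,125]]),0), "top",onz(t,np.array([[118,338.],[95,348],[75,360],[118,338]]),.1))
crop(s,60,0,200,150,4,"s_left.png");crop(t,20,250,200,150,4,"t_left.png")
show();plan([.609,-.3415,.21],18.7)
E
```

```text
lens base side [[ 1.88400346e-01  3.59319595e-01  0.00000000e+00]
 [ 3.49939333e-01  2.04959841e-01 -1.11022302e-16]] top [[0.21280791 0.32519808 0.1       ]
 [0.18749153 0.38051556 0.1       ]
 [0.15767951 0.42776893 0.1       ]
 [0.21280791 0.32519808 0.1       ]]
t 0.4 tcp [0.2059 0.59   0.2098] xyaw 70.76 z [-1.e-04 -2.e-04 -1.e+00] F [ 0.51 -0.16  0.32] T [ 0.04  0.02 -0.01] op 87.9 q [-1.2   0.69 -0.19  1.57  0.16  0.9  -0.22]
slide [-0.7467  0.6875 -0.    ] dr [1.000e-02 1.000e-02 5.206e+01]
```

View pics/s_left.png

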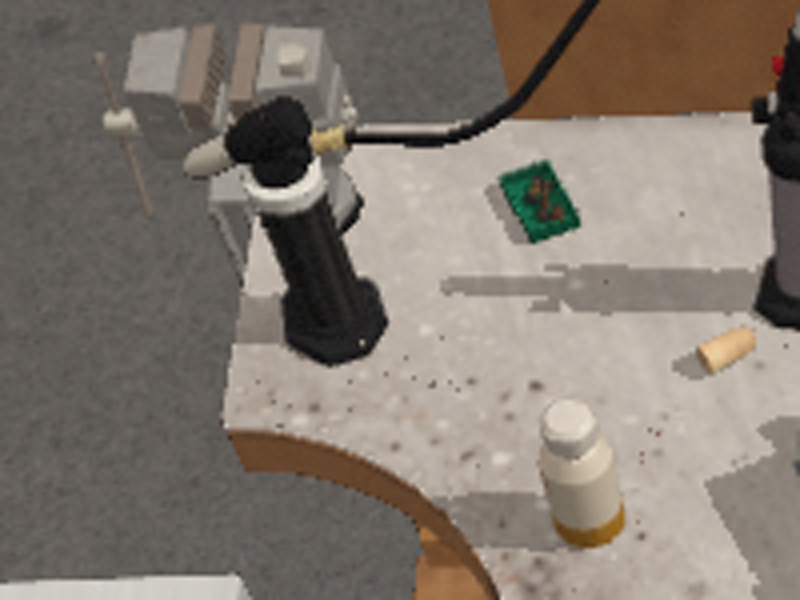

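View pics/t_left.png

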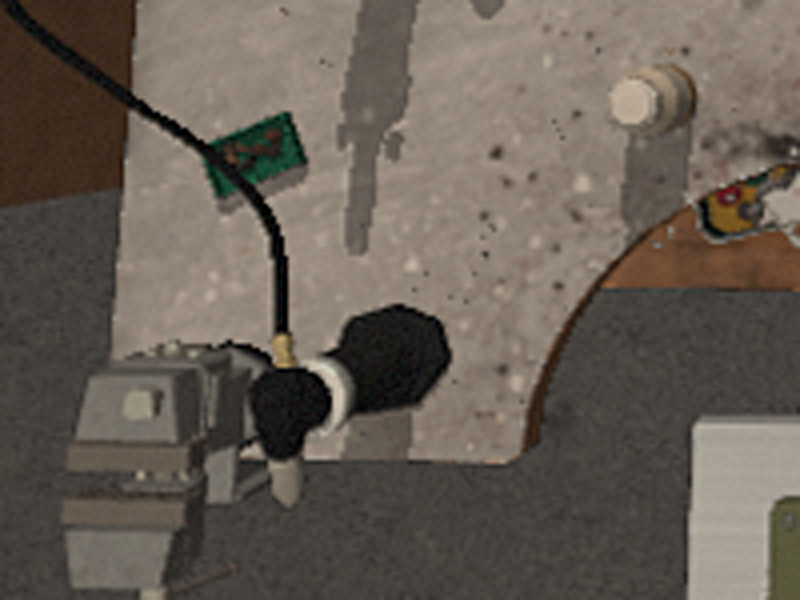

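Run:
```python
from h import *
t=cam("top");s=cam("side")
print(tri(t,np.array([92.,350]),s,np.array([127.,32])))
for c in(t,s):print(proj(c,np.array([[.206,.59,.21],[0,0,0],[0,0,.4],[.1,.3,.4]])))
```

```text
(array([0.19829203, 0.35543133, 0.17229046]), np.float64(0.0034238519913556598))
[[-22.46078565 349.1291912 ]
 [248.61501192 413.62638712]
 [234.20897891 509.08689547]
 [ 59.45698139 443.26636221]]
[[136.84463977 -44.43965673]
 [ 47.77968389 199.76142726]
 [-65.71179792  77.71447588]
 [ 36.7729511  -42.68590909]]
```

>>> {"fn": "send_rows", "kwargs": {"targets": [{"slide": [0,0,-0.05],"dr": [0,0,0],"gripper": 0.05},{"slide": [0,0,-0.11],"dr": [0,0,0],"gripper": 0.05},{"slide": [0,0,-0.15],"dr": [0,0,0],"gripper": 0.05},{"slide": [-0.07,0.065,-0.15],"dr": [0,0,5],"gripper": 0.05},{"slide": [-0.11,0.1,-0.15],"dr": [0,0,10],"gripper": 0.05}]}}

```text
time: 1.12
tcp_pos: [0.2556, 0.4742, 0.3603]
tool_rot: [-2.711, -1.586, -0.002]
ft_force: [0.7, -0.3, 0.7]
opening: 0.568
```

Run:
```python
from h import *
show();plan([.609,-.3415,.30],18.7)
```

```text
t 1.12 tcp [0.2556 0.4742 0.3603] xyaw 60.65 z [ 9.0e-04  1.4e-03 -1.0e+00] F [ 0.71 -0.34  0.73] T [-0.11 -0.03 -0.  ] op 50.0 q [-1.05  0.41 -0.17  1.6   0.08  1.13 -0.18]
slide [-0.5379  0.7078  0.0595] dr [-3.000e-02 -9.000e-02  4.195e+01]
```

>>> {"fn": "send_rows", "kwargs": {"targets": [{"slide": [-0.03,0.04,0],"dr": [0,0,3],"gripper": 0.05},{"slide": [-0.065,0.085,0],"dr": [0,0,6],"gripper": 0.05},{"slide": [-0.1,0.132,0],"dr": [0,0,9],"gripper": 0.05},{"slide": [-0.136,0.18,0],"dr": [0,0,12],"gripper": 0.05},{"slide": [-0.172,0.227,0],"dr": [0,0,15],"gripper": 0.05},{"slide": [-0.208,0.274,0],"dr": [0,0,18],"gripper": 0.05},{"slide": [-0.245,0.322,0],"dr": [0,0,21],"gripper": 0.05},{"slide": [-0.281,0.37,0.01],"dr": [0,0,24],"gripper": 0.05},{"slide": [-0.317,0.417,0.02],"dr": [0,0,27],"gripper": 0.05},{"slide": [-0.354,0.465,0.03],"dr": [0,0,30],"gripper": 0.05},{"slide": [-0.39,0.513,0.04],"dr": [0,0,33],"gripper": 0.05},{"slide": [-0.425,0.56,0.05],"dr": [0,0,36],"gripper": 0.05},{"slide": [-0.462,0.608,0.06],"dr": [0,0,38],"gripper": 0.05},{"slide": [-0.49,0.645,0.06],"dr": [0,0,40],"gripper": 0.05},{"slide": [-0.52,0.684,0.06],"dr": [0,0,42],"gripper": 0.05},{"slide": [-0.538,0.708,0.06],"dr": [0,0,42],"gripper": 0.05},{"slide": [-0.538,0.708,0.06],"dr": [0,0,42],"gripper": 0.05}]}}

```text
time: 3.25
tcp_pos: [0.6086, -0.3442, 0.2986]
tool_rot: [-3.101, -0.504, -0.0]
ft_force: [-1.1, 0.5, 0.6]
opening: 0.568
```

Run:
```python
from h import *
show();plan([.609,-.3415,.075],18.7)
t=cam("top");s=cam("side")
crop(t,300,130,160,120,5,"t2.png")
crop(s,200,200,240,180,3,"s2.png")
```

```text
t 3.25 tcp [ 0.6086 -0.3442  0.2986] xyaw 18.48 z [-0.e+00  2.e-04 -1.e+00] F [-1.13  0.54  0.61] T [0.02 0.04 0.01] op 50.0 q [ 0.35  0.73  0.23  1.2  -0.16  1.23  0.89]
slide [ 0.0012 -0.0024  0.2236] dr [-0.01 -0.   -0.22]
```

View pics/t2.png

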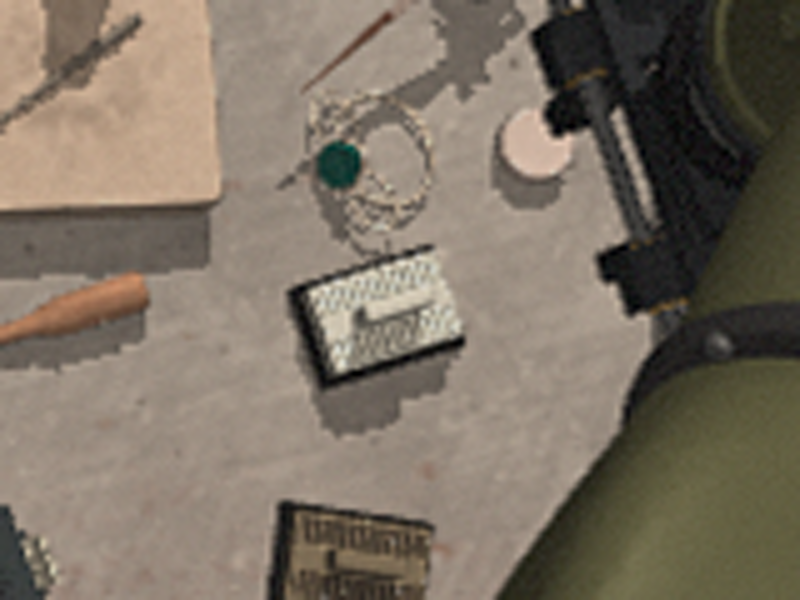

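View pics/s2.png

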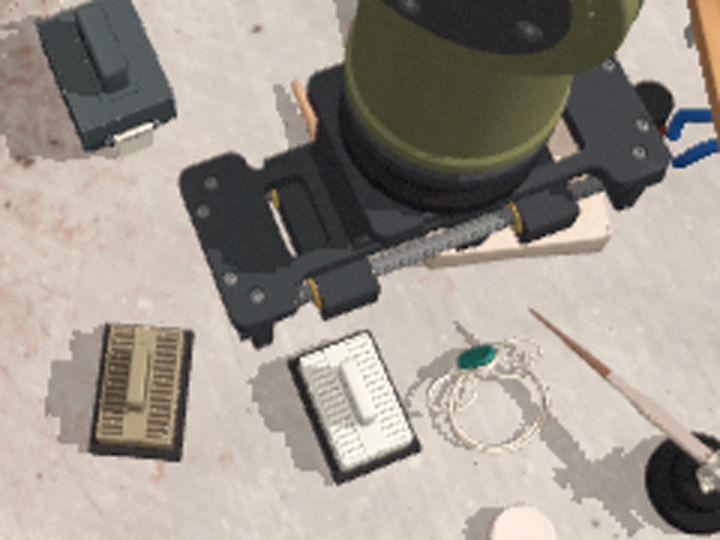

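Run:
```python
from h import *
t=cam("top");s=cam("side")
S=(np.array([[470,124],[492,122],[526,218],[505,232.]])+.5)/5-.5+[220,295]
T=(np.array([[652,107],[735,82],[737,103],[660,126.]])+.5)/5-.5+[240,170]
print(onz(s,S,.054)[:,:2],onz(s,S,.054).mean(0));print(onz(t,T,.054)[:,:2],onz(t,T,.054).mean(0))
plan([.609,-.3415,.075],18.7);plan([.609,-.3415,.029],18.7)
```

```text
[[ 0.59985158 -0.32169237]
 [ 0.60844025 -0.32127035]
 [ 0.6184313  -0.35838474]
 [ 0.61001515 -0.36327111]] [ 0.60918457 -0.34115464  0.054     ]
[[ 0.60617129 -0.31536824]
 [ 0.62104759 -0.36070502]
 [ 0.60949605 -0.36173666]
 [ 0.59583247 -0.31971468]] [ 0.60813685 -0.33938115  0.054     ]
slide [-0.0012  0.002   0.2247] dr [-0.13 -0.11  0.05]
slide [-0.0013  0.0021  0.2707] dr [-0.13 -0.11  0.05]
```

>>> {"fn": "send_rows", "kwargs": {"targets": [{"slide": [-0.001,0.002,0.05],"dr": [0,0,0],"gripper": 0.027},{"slide": [-0.001,0.002,0.1],"dr": [0,0,0],"gripper": 0.027},{"slide": [-0.001,0.002,0.15],"dr": [0,0,0],"gripper": 0.027},{"slide": [-0.001,0.002,0.19],"dr": [0,0,0],"gripper": 0.027},{"slide": [-0.001,0.002,0.215],"dr": [0,0,0],"gripper": 0.027},{"slide": [-0.001,0.002,0.235],"dr": [0,0,0],"gripper": 0.027},{"slide": [-0.001,0.002,0.235],"dr": [0,0,0],"gripper": 0.027}]}}

```text
time: 4.32
tcp_pos: [0.6086, -0.3401, 0.0637]
tool_rot: [-3.095, -0.512, 0.0]
ft_force: [0.7, 0.9, 0.9]
opening: 0.303
```

Run:
```python
from h import *
show();plan([.609,-.3412,.0295],18.5)
s=cam("side")
crop(s,260,270,100,75,8,"s3.png")
```

```text
t 4.33 tcp [ 0.6086 -0.3401  0.0637] xyaw 18.8 z [-0.001   0.0044 -1.    ] F [0.7  0.87 0.89] T [-0.05  0.06 -0.02] op 26.7 q [ 0.37  0.97  0.16  1.44 -0.2   0.76  0.94]
slide [0.     0.0014 0.0342] dr [-0.26 -0.03  0.3 ]
```

View pics/s3.png

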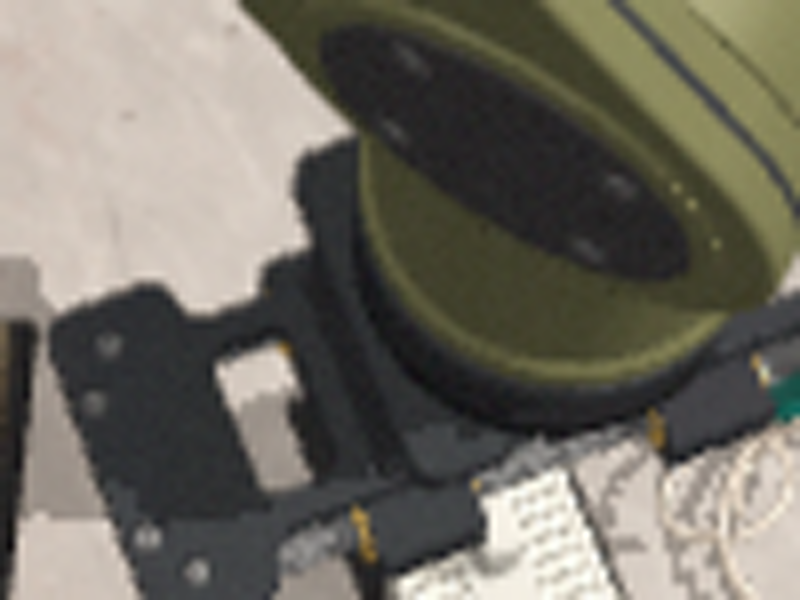

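>>> {"fn": "send_rows", "kwargs": {"targets": [{"slide": [0,0.001,0.012],"dr": [-0.2,0,0],"gripper": 0.027},{"slide": [0,0.0015,0.024],"dr": [-0.2,0,0],"gripper": 0.027},{"slide": [0,0.0015,0.032],"dr": [-0.2,0,0],"gripper": 0.027},{"slide": [0,0.0015,0.034],"dr": [-0.2,0,0],"gripper": 0.027},{"slide": [0,0.0015,0.034],"dr": [-0.2,0,0],"gripper": 0.027}]}}

```text
time: 5.0
tcp_pos: [0.6099, -0.3423, 0.0309]
tool_rot: [3.099, 0.513, 0.003]
ft_force: [-0.6, -0.4, 1.2]
opening: 0.309
```

Run:
```python
from h import *
show();plan([.609,-.3412,.0295],18.5)
```

```text
t 5.0 tcp [ 0.6099 -0.3423  0.0309] xyaw 18.79 z [ 2.2e-03 -4.0e-04 -1.0e+00] F [-0.61 -0.36  1.19] T [-0.03  0.05 -0.06] op 27.2 q [ 0.37  1.01  0.16  1.44 -0.21  0.7   0.94]
slide [-0.0005 -0.0014  0.0014] dr [ 0.06 -0.11  0.29]
```

>>> {"fn": "send_rows", "kwargs": {"targets": [{"slide": [-0.0005,-0.001,0.001],"dr": [0,0,0],"gripper": 0.008},{"slide": [-0.0005,-0.001,0.001],"dr": [0,0,0],"gripper": 0.005},{"slide": [-0.0005,-0.001,0.001],"dr": [0,0,0],"gripper": 0.005},{"slide": [-0.0005,-0.001,0.001],"dr": [0,0,0],"gripper": 0.005}]}}

```text
time: 5.5
tcp_pos: [0.6092, -0.3416, 0.03]
tool_rot: [3.099, 0.513, 0.003]
ft_force: [-0.1, 0.4, 0.3]
opening: 0.053
```

Run:
```python
from h import *
show();plan([.609,-.3412,.20],18.5)
```

```text
t 5.5 tcp [ 0.6092 -0.3416  0.03  ] xyaw 18.78 z [ 2.3e-03 -5.0e-04 -1.0e+00] F [-0.1   0.36  0.32] T [-0.08  0.08  0.05] op 4.7 q [ 0.37  1.01  0.16  1.45 -0.21  0.7   0.94]
slide [ 0.0003 -0.0002 -0.17  ] dr [ 0.07 -0.12  0.28]
```

Run:
```python
from h import *
t=cam("top");s=cam("side")
crop(s,230,250,160,120,5,"s4.png");crop(t,310,130,160,120,5,"t4.png")
print(proj(t,np.array([.609,-.3416,.03])),proj(s,np.array([.609,-.3416,.03])))
```

```text
[377.2686112  191.64111996] [318.27065411 332.39793254]
```

View pics/s4.png

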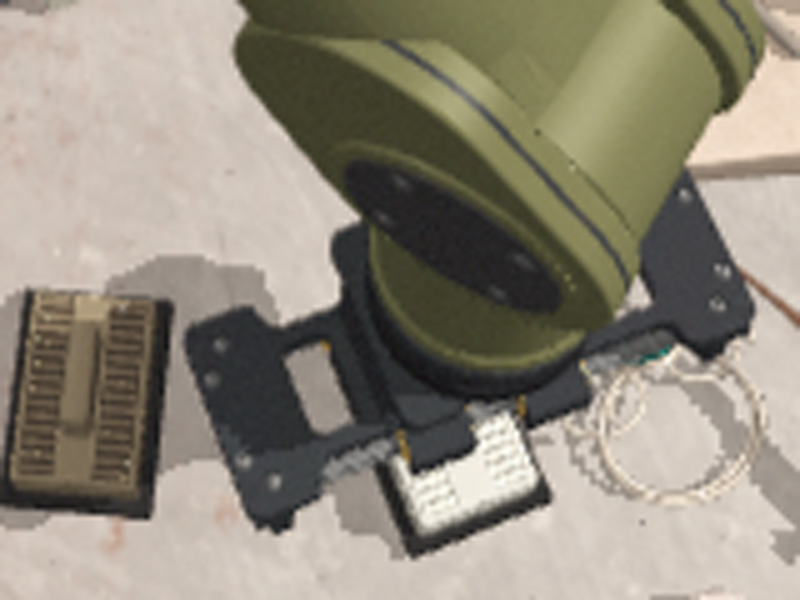

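View pics/t4.png

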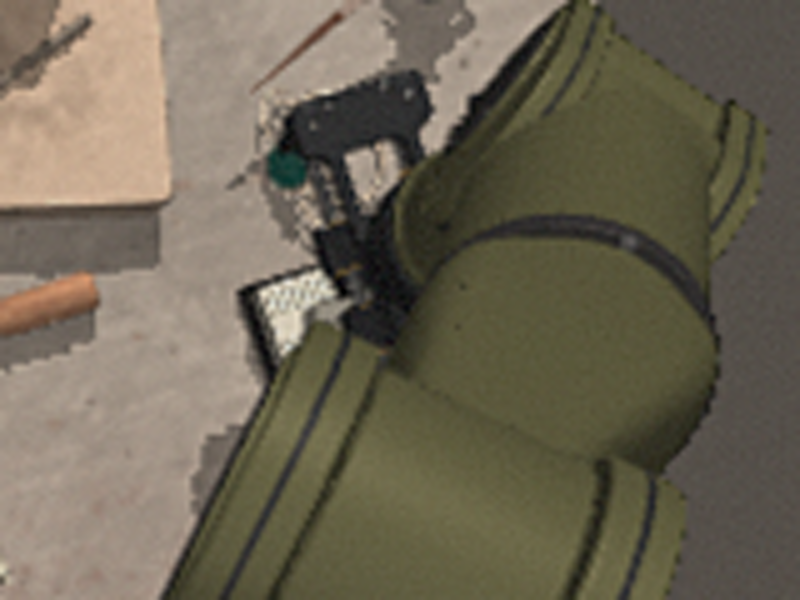

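Run:
```python
from h import *
t=cam("top");s=cam("side")
for z in(.03,.054,.094,.13,.2):
    p=np.array([.6092,-.3416,z]);print(z,(proj(s,p)-[230,250])*5,(proj(t,p)-[310,130])*5)
show()
```

```text
0.03 [441.86078236 411.96840368] [336.34204296 307.85017934]
0.054 [446.21334786 397.63080222] [348.09384499 300.65149775]
0.094 [453.95164627 372.14040152] [368.89663241 287.9085463 ]
0.13 [461.48944735 347.31045058] [389.04995284 275.56343222]
0.2 [477.96722465 293.03170302] [432.73012069 248.80671702]
t 5.7 tcp [ 0.6092 -0.3415  0.0299] xyaw 18.79 z [ 2.2e-03 -5.0e-04 -1.0e+00] F [-0.32  0.16  0.17] T [-0.03  0.02  0.02] op 5.2 q [ 0.37  1.01  0.16  1.45 -0.21  0.7   0.94]
```

>>> {"fn": "send_rows", "kwargs": {"targets": [{"slide": [0,0,0],"dr": [0,0,0],"gripper": 0.0},{"slide": [0,0,0],"dr": [0,0,0],"gripper": 0.0},{"slide": [0,0,0],"dr": [0,0,0],"gripper": 0.0},{"slide": [0,0,-0.005],"dr": [0,0,0],"gripper": 0.0},{"slide": [0,0,-0.012],"dr": [0,0,0],"gripper": 0.0},{"slide": [0,0,-0.02],"dr": [0,0,0],"gripper": 0.0},{"slide": [0,0,-0.02],"dr": [0,0,0],"gripper": 0.0}]}}

```text
time: 6.58
tcp_pos: [0.6098, -0.342, 0.0512]
tool_rot: [3.097, 0.512, 0.006]
ft_force: [-0.1, 0.6, 0.1]
opening: 0.004
```

Run:
```python
from h import *
t=cam("top");s=cam("side");show()
crop(s,230,250,160,120,5,"s5.png");crop(t,310,130,160,120,5,"t5.png")
```

```text
t 6.67 tcp [ 0.6092 -0.3415  0.0502] xyaw 18.79 z [ 2.5e-03 -5.0e-04 -1.0e+00] F [-0.3   0.36  0.14] T [-0.02  0.03 -0.03] op 0.5 q [ 0.37  0.99  0.16  1.44 -0.2   0.73  0.94]
```

View pics/s5.png

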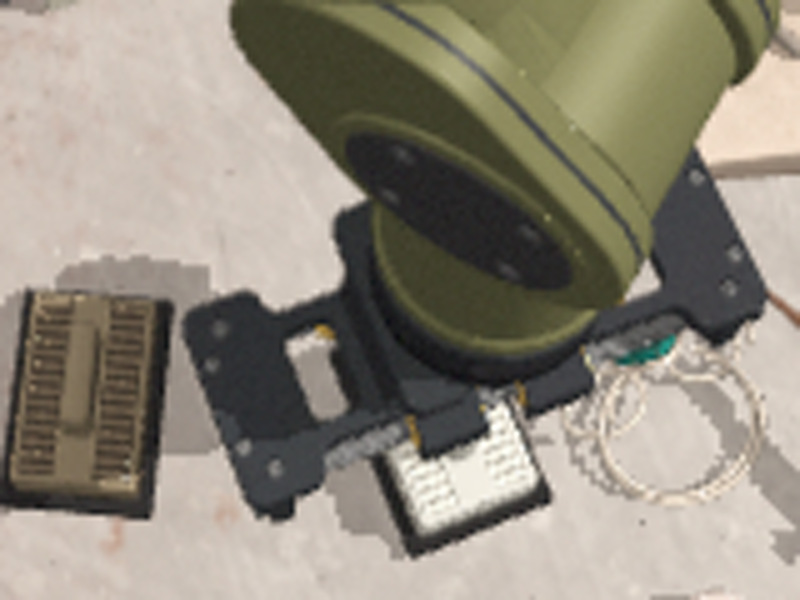

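View pics/t5.png

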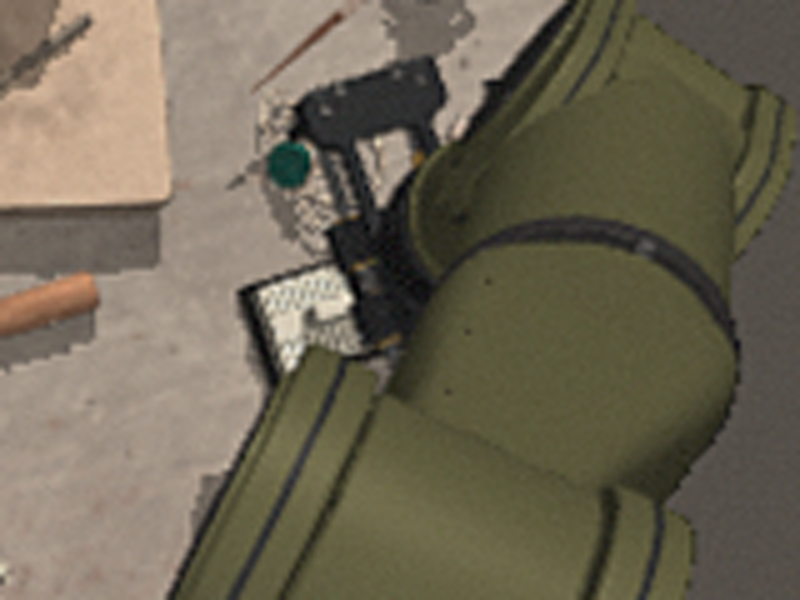

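Run:
```python
from h import *
from scipy.optimize import least_squares
t=cam("top");s=cam("side")
uS=np.array([503,405.])/5+[230,250];uT=np.array([367,278.])/5+[310,130]
yw=np.radians(18.8);ty=np.array([np.sin(yw),-np.cos(yw),0])
def f(p):
    c=np.array([p[0],p[1],p[2]]);return np.r_[proj(s,c+p[3]*ty)-uS,proj(t,c-p[3]*ty)-uT]
r=least_squares(f,[.61,-.34,.15,.03]);print(r.x,r.cost)
C=lambda a,o:np.array(a)/5+o
for a in[(735,255),(728,290)]:
  for b in[(420,72),(398,75)]:
    print(tri(t,C(b,[310,130]),s,C(a,[230,250])))
for a,b in [((768,293),(443,95)),((700,150),(300,105))]:print(tri(t,C(b,[310,130]),s,C(a,[230,250])))
# white filter leftover corner check
print(onz(s,C((420,540),[230,250]),.026))
```

```text
[ 0.60965647 -0.34542972  0.16440481  0.02616316] 9.164418017005956e-25
(array([ 0.69304409, -0.33429479,  0.20600927]), np.float64(0.001381953412207337))
(array([ 0.69680844, -0.32922653,  0.18822116]), np.float64(0.0017946387704611542))
(array([ 0.69585757, -0.34022133,  0.18744099]), np.float64(0.0038712164767587924))
(array([ 0.69977149, -0.335195  ,  0.16881958]), np.float64(0.003579084625370467))
(array([ 0.693742 , -0.3470493,  0.1999618]), np.float64(0.020242821326641094))
(array([ 0.69007472, -0.28652048,  0.16952354]), np.float64(0.009512321288730237))
[ 0.5972199  -0.38903196  0.026     ]
```

Run:
```python
from h import *
t=cam("top");s=cam("side")
def cr(c,x,y,w,h,k,n):
    im=np.clip(c["img"][y:y+h,x:x+w].astype(float)*1.6+15,0,255).astype(np.uint8)
    return cv2.cvtColor(cv2.resize(im,None,fx=k,fy=k,interpolation=cv2.INTER_LANCZOS4),cv2.COLOR_RGB2BGR)
a=cr(t,355,165,40,40,10,0);b=cr(s,300,310,40,40,10,0)
cv2.imwrite("pics/z5.png",np.hstack([a,b]))
p=np.array([[.6092,-.3415,.05],[.6092,-.3415,.09]]);print((proj(t,p)-[355,165])*10,(proj(s,p)-[300,310])*10)
```

```text
[[241.8322226  253.73845288]
 [283.10854506 228.44524565]] [[190.90480097 199.61376727]
 [206.25307788 149.02820845]]
```

View pics/z5.png

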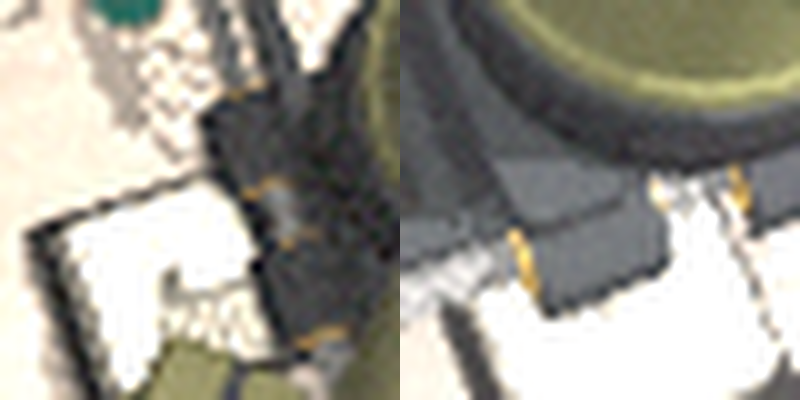

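Run:
```python
from h import *
from scipy.optimize import least_squares
t=cam("top");s=cam("side")
uS=np.array([443,254.])/3+[200,200];uT=np.array([608,185.])/5+[300,130]
yw=np.radians(18.5);ty=np.array([np.sin(yw),-np.cos(yw),0])
for d in(.02,.026,.032):
    def f(p):
        c=np.array(p);return np.r_[proj(s,c+d*ty)-uS,proj(t,c-d*ty)-uT]
    r=least_squares(f,[.61,-.34,.15]);print(d,r.x,r.fun)
```

```text
0.02 [ 0.60933384 -0.34644395  0.39019639] [-2.51876302  0.62762457 -0.40180555 -3.84964647]
0.026 [ 0.60554947 -0.34597989  0.40670831] [-1.95174024  0.4770454  -0.29820821 -3.00145684]
0.032 [ 0.60175794 -0.34551411  0.42318535] [-1.35880838  0.32532055 -0.1978705  -2.10324989]
```

Run:
```python
from h import *
t=cam("top");s=cam("side")
def cr(im,x,y,w,h,k):
    return cv2.resize(im[y:y+h,x:x+w],None,fx=k,fy=k,interpolation=cv2.INTER_NEAREST)
t0=cv2.imread("pics/top0.png");s0=cv2.imread("pics/side0.png")
tb=cv2.cvtColor(t["img"],cv2.COLOR_RGB2BGR);sb=cv2.cvtColor(s["img"],cv2.COLOR_RGB2BGR)
cv2.imwrite("pics/z6.png",np.vstack([np.hstack([cr(t0,355,170,40,30,10),cr(tb,355,170,40,30,10)]),np.hstack([cr(s0,300,315,40,30,10),cr(sb,300,315,40,30,10)])]))
```

```text
(no output)
```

View pics/z6.png

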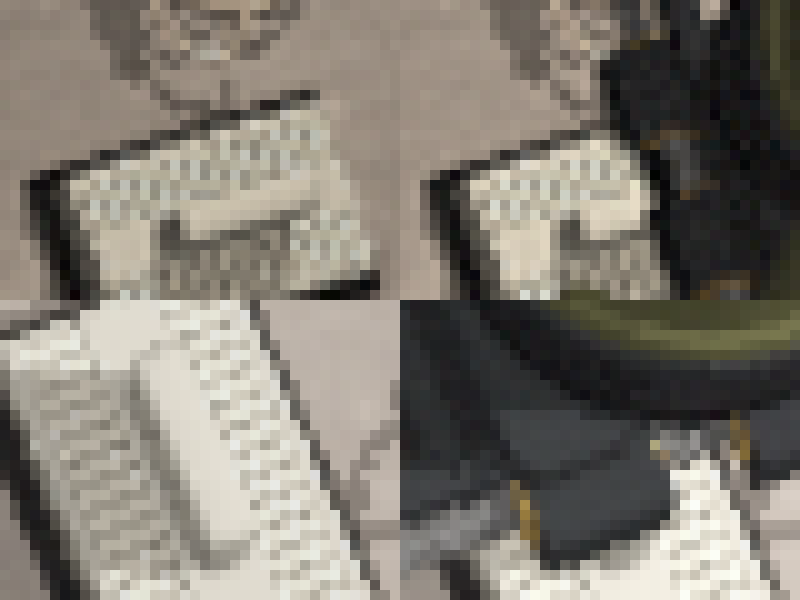

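>>> {"fn": "send_rows", "kwargs": {"targets": [{"slide": [0,0,0.007],"dr": [0,0,0],"gripper": 0.0},{"slide": [0,0,0.014],"dr": [0,0,0],"gripper": 0.0},{"slide": [0,0,0.02],"dr": [0,0,0],"gripper": 0.0},{"slide": [0,0,0.02],"dr": [0,0,0],"gripper": 0.0}]}}

```text
time: 7.58
tcp_pos: [0.6086, -0.3412, 0.0289]
tool_rot: [-3.099, -0.513, -0.001]
ft_force: [-0.4, -0.2, 0.5]
opening: 0.008
```

>>> {"fn": "send_rows", "kwargs": {"targets": [{"slide": [0,0,0.002],"dr": [0,0,0],"gripper": 0.0},{"slide": [0,0,0.003],"dr": [0,0,0],"gripper": 0.0}]}}

```text
time: 7.82
tcp_pos: [0.6085, -0.3412, 0.0258]
tool_rot: [-3.099, -0.513, -0.001]
ft_force: [0.1, 0.4, -0.4]
opening: 0.005
```

>>> {"fn": "send_rows", "kwargs": {"targets": [{"slide": [0,0,0.002],"dr": [0,0,0],"gripper": 0.0},{"slide": [0,0,0.003],"dr": [0,0,0],"gripper": 0.0}]}}

```text
time: 8.07
tcp_pos: [0.6086, -0.3412, 0.0256]
tool_rot: [-3.099, -0.512, -0.002]
ft_force: [-6.3, 4.0, 20.0]
opening: 0.008
```

>>> {"fn": "send_rows", "kwargs": {"targets": [{"slide": [0,0,-0.004],"dr": [0,0,0],"gripper": 0.0},{"slide": [0,0,-0.008],"dr": [0,0,0],"gripper": 0.0},{"slide": [0,0,-0.008],"dr": [0,0,0],"gripper": 0.027},{"slide": [0,0,-0.008],"dr": [0,0,0],"gripper": 0.027},{"slide": [0,0,-0.008],"dr": [0,0,0],"gripper": 0.027},{"slide": [0,0,-0.003],"dr": [0,0,0],"gripper": 0.027},{"slide": [0,0,0.0],"dr": [0,0,0],"gripper": 0.027},{"slide": [0,0,0.001],"dr": [0,0,0],"gripper": 0.027}]}}

```text
time: 9.07
tcp_pos: [0.6083, -0.341, 0.0241]
tool_rot: [-3.098, -0.512, -0.001]
ft_force: [-0.3, 0.5, 0.4]
opening: 0.307
```

>>> {"fn": "send_rows", "kwargs": {"targets": [{"slide": [0,0,0.003],"dr": [0,0,0],"gripper": 0.027},{"slide": [0,0,0.004],"dr": [0,0,0],"gripper": 0.027}]}}

```text
time: 9.32
tcp_pos: [0.6081, -0.3409, 0.0198]
tool_rot: [-3.098, -0.512, -0.0]
ft_force: [-0.2, 0.3, -0.5]
opening: 0.308
```

Run:
```python
from h import *
show()
```

```text
t 9.32 tcp [ 0.6081 -0.3409  0.0198] xyaw 18.77 z [-1.0e-04  1.3e-03 -1.0e+00] F [-0.2   0.35 -0.46] T [-0.05  0.03  0.02] op 27.1 q [ 0.37  1.03  0.15  1.45 -0.21  0.68  0.94]
```

>>> {"fn": "send_rows", "kwargs": {"targets": [{"slide": [0.001,0,0.005],"dr": [0,0,0],"gripper": 0.027},{"slide": [0.001,0,0.01],"dr": [0,0,0],"gripper": 0.027},{"slide": [0.001,0,0.0145],"dr": [0,0,0],"gripper": 0.027},{"slide": [0.001,0,0.0155],"dr": [0,0,0],"gripper": 0.027}]}}

```text
time: 9.82
tcp_pos: [0.6088, -0.3404, 0.0037]
tool_rot: [-3.098, -0.512, 0.001]
ft_force: [0.2, 0.8, 0.5]
opening: 0.306
```

>>> {"fn": "send_rows", "kwargs": {"targets": [{"slide": [0,0,0.0],"dr": [0,0,0],"gripper": 0.01},{"slide": [0,0,0.0],"dr": [0,0,0],"gripper": 0.0},{"slide": [0,0,0.0],"dr": [0,0,0],"gripper": 0.0},{"slide": [0,0,0.0],"dr": [0,0,0],"gripper": 0.0}]}}

```text
time: 10.32
tcp_pos: [0.6088, -0.3404, 0.0039]
tool_rot: [-3.098, -0.512, 0.001]
ft_force: [0.1, -0.6, -0.6]
opening: 0.134
```

Run:
```python
from h import *
show()
```

```text
t 10.32 tcp [ 0.6088 -0.3404  0.0039] xyaw 18.78 z [-7.0e-04  1.7e-03 -1.0e+00] F [ 0.06 -0.62 -0.61] T [-0.02  0.05  0.01] op 11.8 q [ 0.37  1.05  0.15  1.45 -0.21  0.66  0.94]
```

```bash
cat > m2.py <<'E'
from h import *
t=cam("top");s=cam("side")
T=(np.array([[491,71],[93,236],[207,527],[613,361.]])+.5)/8-.5+[150,155]
S=(np.array([[637,430],[403,92],[103,212],[316,562.]])+.5)/8-.5+[250,80]
for a,b in zip(T,S):
    X,g=tri(t,a,s,b);print(X.round(4),round(g,4),onz(t,a,.06).round(4),onz(s,b,.06).round(4))
for c,P in((t,T),(s,S)):
    P=onz(c,P,.06)[:,:2];e=np.roll(P,-1,0)-P
    print(P.mean(0),np.linalg.norm(e,axis=1).round(4),np.degrees(np.arctan2(e[:,1],e[:,0])).round(2))
E
python3 m2.py
python3 - <<'E'
from h import *
t=cam("top");s=cam("side")
crop(t,150,150,100,75,8,"t7.png");crop(s,250,80,100,80,7,"s7.png")
show();plan([.609,-.3415,.16],18.8);plan([.5915,.1605,.16],25)
E
```

```text
[0.67   0.118  0.0606] 0.0002 [0.6702 0.1181 0.06  ] [0.67   0.1184 0.06  ]
[0.6087 0.2477 0.0662] 0.0013 [0.6104 0.2496 0.06  ] [0.6086 0.253  0.06  ]
[0.513  0.2058 0.0636] 0.0005 [0.5131 0.2067 0.06  ] [0.5132 0.2089 0.06  ]
[0.5719 0.0731 0.0628] 0.0003 [0.5721 0.0734 0.06  ] [0.5722 0.0751 0.06  ]
[0.59146048 0.16195613] [0.1444 0.1064 0.1458 0.1078] [ 114.48 -156.2   -66.08   24.51]
[0.59097647 0.16387859] [0.148  0.1051 0.1463 0.107 ] [ 114.52 -155.19  -66.2    23.9 ]
t 10.53 tcp [ 0.6087 -0.3404  0.0038] xyaw 18.78 z [-8.0e-04  1.7e-03 -1.0e+00] F [-0.35 -0.84  0.5 ] T [-0.03  0.1   0.05] op 11.7 q [ 0.37  1.05  0.15  1.45 -0.21  0.66  0.94]
slide [-0.0002  0.0008 -0.1562] dr [-0.11  0.01 -0.02]
slide [ 0.1449 -0.4801 -0.1553] dr [-0.11  0.01 -6.22]
```

View pics/s7.png

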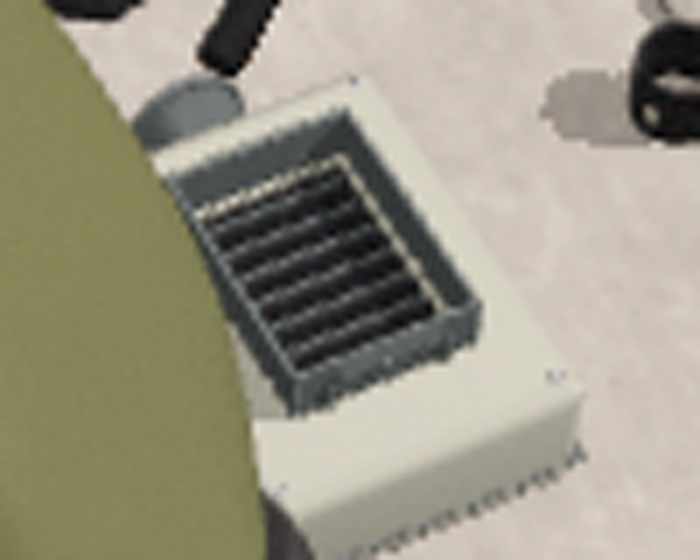

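>>> {"fn": "send_rows", "kwargs": {"targets": [{"slide": [0,0,-0.02],"dr": [0,0,0],"gripper": 0.0},{"slide": [0,0,-0.06],"dr": [0,0,0],"gripper": 0.0},{"slide": [0,0,-0.11],"dr": [0,0,0],"gripper": 0.0},{"slide": [0.01,-0.033,-0.15],"dr": [0,0,0],"gripper": 0.0},{"slide": [0.025,-0.083,-0.156],"dr": [0,0,-1],"gripper": 0.0},{"slide": [0.04,-0.133,-0.156],"dr": [0,0,-2],"gripper": 0.0},{"slide": [0.055,-0.183,-0.156],"dr": [0,0,-3],"gripper": 0.0},{"slide": [0.07,-0.233,-0.156],"dr": [0,0,-4],"gripper": 0.0},{"slide": [0.085,-0.283,-0.156],"dr": [0,0,-5],"gripper": 0.0},{"slide": [0.1,-0.333,-0.156],"dr": [0,0,-5.5],"gripper": 0.0},{"slide": [0.115,-0.383,-0.156],"dr": [0,0,-5.5],"gripper": 0.0},{"slide": [0.13,-0.433,-0.156],"dr": [0,0,-5.5],"gripper": 0.0},{"slide": [0.14,-0.466,-0.156],"dr": [0,0,-5.5],"gripper": 0.0},{"slide": [0.145,-0.481,-0.156],"dr": [0,0,-5.5],"gripper": 0.0},{"slide": [0.145,-0.481,-0.156],"dr": [0,0,-5.5],"gripper": 0.0},{"slide": [0.145,-0.481,-0.156],"dr": [0,0,-5.5],"gripper": 0.0}]}}

```text
time: 12.52
tcp_pos: [0.5918, 0.1586, 0.1611]
tool_rot: [-3.072, -0.656, 0.0]
ft_force: [1.0, -0.2, 0.4]
opening: 0.133
```

Run:
```python
from h import *
show();plan([.5913,.162,.095],24.3)
t=cam("top");s=cam("side")
crop(t,130,130,160,120,5,"t8.png");crop(s,220,60,160,120,5,"s8.png")
```

```text
t 12.53 tcp [0.5918 0.1586 0.1611] xyaw 24.1 z [-2.e-04 -0.e+00 -1.e+00] F [ 0.97 -0.18  0.35] T [-0.08  0.05  0.  ] op 11.7 q [-0.48  0.74  0.25  1.67 -0.25  0.76  0.31]
slide [ 0.0009 -0.0033  0.0661] dr [-0.01  0.01 -0.2 ]
```

View pics/s8.png

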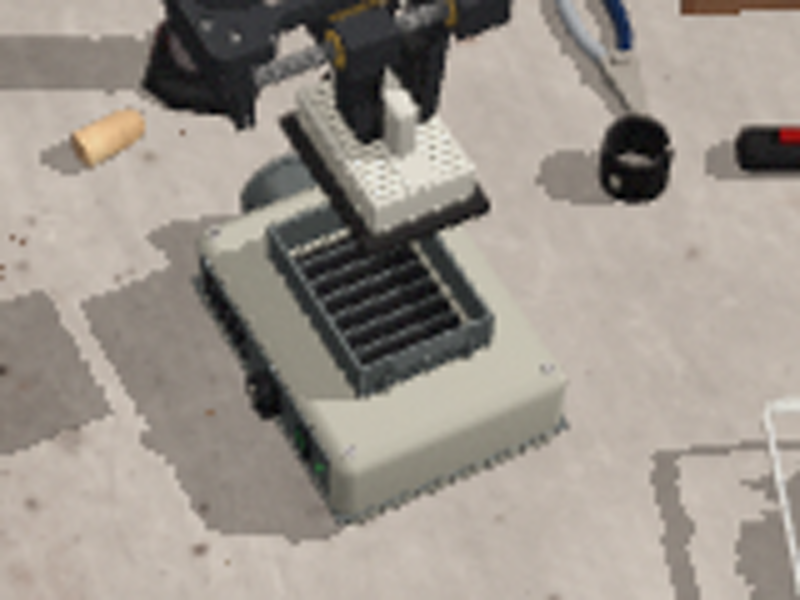

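View pics/t8.png

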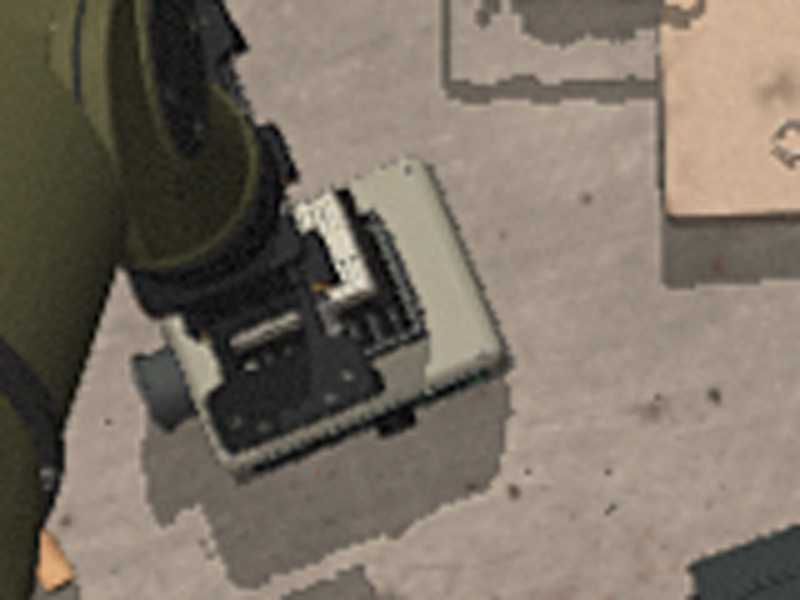

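```bash
cat > m3.py <<'E'
from h import *
t=cam("top");s=cam("side")
zo=.1611-.0039; yaw=np.radians(24.1);ex=np.array([np.cos(yaw),np.sin(yaw)]);ey=np.array([-np.sin(yaw),np.cos(yaw)])
def C(a,o):return (np.array(a,float)+.5)/5-.5+o
so=[220,60];to=[130,130]
for n,c,a,o,z,l in[("S pack FL",s,(376,220),so,.026,(-25,-38)),("S pack FR",s,(478,172),so,.026,(25,-38)),
  ("S seal FR",s,(490,200),so,.007,(31,-44)),("S seal FL",s,(380,243),so,.0,(-31,-44)),("S seal BL",s,(282,118),so,.007,(-31,44)),
  ("T pack FR",t,(343,192),to,.026,(25,-38)),("T pack FL",t,(370,285),to,.026,(-25,-38))]:
    P=onz(c,C(a,o),zo+z)[:2];l=np.array(l)/1000
    print(n,(P-l[0]*ex-l[1]*ey).round(4))
E
python3 m3.py
```

```text
S pack FL [0.5917 0.1522]
S pack FR [0.5915 0.1563]
S seal FR [0.5901 0.1601]
S seal FL [0.5976 0.1694]
S seal BL [0.5932 0.1568]
T pack FR [0.5911 0.1522]
T pack FL [0.5922 0.1579]
```

>>> {"fn": "send_rows", "kwargs": {"targets": [{"slide": [0.0005,-0.002,0.025],"dr": [0,0,0],"gripper": 0.0},{"slide": [0.0005,-0.003,0.05],"dr": [0,0,0],"gripper": 0.0},{"slide": [0.0005,-0.003,0.064],"dr": [0,0,0],"gripper": 0.0},{"slide": [0.0005,-0.003,0.069],"dr": [0,0,0],"gripper": 0.0},{"slide": [0.0005,-0.003,0.069],"dr": [0,0,0],"gripper": 0.0}]}}

```text
time: 13.35
tcp_pos: [0.5911, 0.1625, 0.092]
tool_rot: [-3.071, -0.656, 0.0]
ft_force: [-0.3, -0.5, -0.0]
opening: 0.132
```

Run:
```python
from h import *
show();plan([.5913,.162,.092],24.3)
t=cam("top");s=cam("side")
crop(t,150,150,80,60,10,"t9.png");crop(s,255,75,80,60,10,"s9.png")
```

```text
t 13.35 tcp [0.5911 0.1625 0.092 ] xyaw 24.13 z [-3.e-04  1.e-03 -1.e+00] F [-0.3  -0.52 -0.01] T [-0.02  0.08  0.03] op 11.6 q [-0.46  0.84  0.21  1.71 -0.27  0.62  0.33]
slide [-0.      0.0005  0.    ] dr [-0.06 -0.01 -0.17]
```

View pics/s9.png

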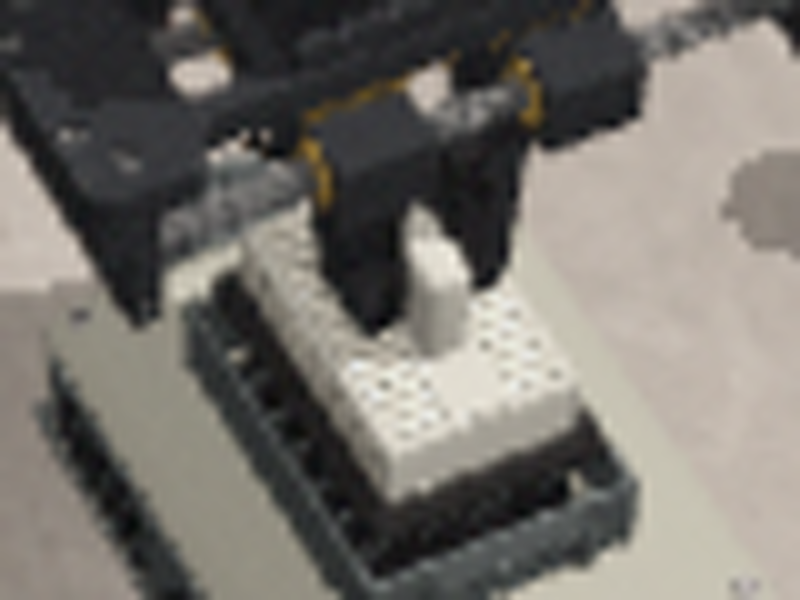

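View pics/t9.png

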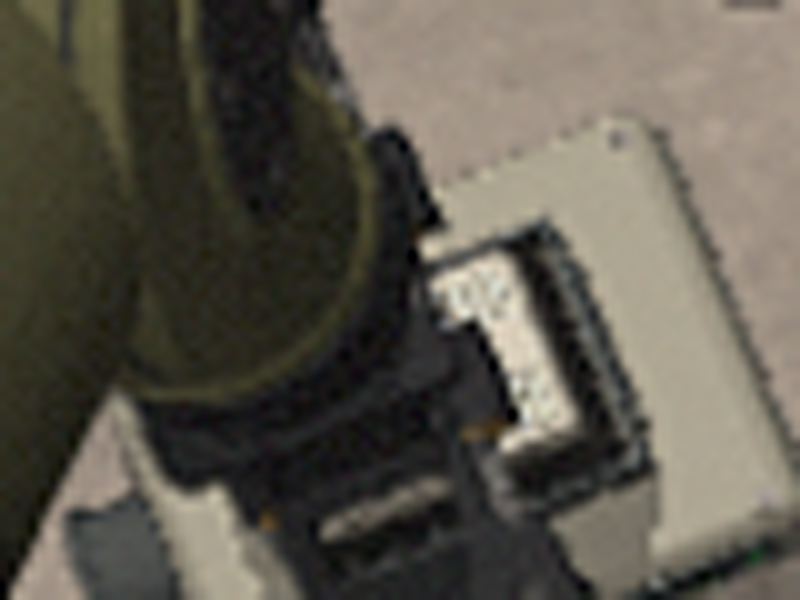

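```bash
cat >> h.py <<'E'
def rect(c,yaw,w,l,z):
    y=np.radians(yaw);ex=np.array([np.cos(y),np.sin(y)]);ey=np.array([-np.sin(y),np.cos(y)])
    return np.array([[*(np.array(c)+a*w/2*ex+b*l/2*ey),z] for a,b in((1,1),(1,-1),(-1,-1),(-1,1))])
def overlay(c,rects,x,y,w,h,k,name):
    im=cv2.cvtColor(cv2.resize(c["img"][y:y+h,x:x+w],None,fx=k,fy=k,interpolation=cv2.INTER_CUBIC),cv2.COLOR_RGB2BGR)
    im=np.clip(im.astype(float)*1.4+20,0,255).astype(np.uint8)
    for P,col in rects:
        q=((proj(c,P)-[x,y]+.5)*k-.5)
        cv2.polylines(im,[(q*16).astype(np.int32)],True,col,1,cv2.LINE_AA,4)
    cv2.imwrite("pics/"+name,im)
E
python3 - <<'E'
from h import *
t=cam("top");s=cam("side")
zo=.092-.0039;f=(.5911,.1617)
tr=(.5913,.1612)
rs=[(rect(tr,24.3,66,92,.082)/[1,1,1] if 0 else rect(tr,24.3,.066,.092,.082),(0,0,255)),(rect(tr,24.3,.072,.098,.082),(0,0,255)),
 (rect(f,24.1,.062,.088,zo+.007),(0,255,0)),(rect(f,24.1,.05,.076,zo+.026),(255,100,0)),(rect(f,24.1,.012,.04,zo+.054),(255,0,255))]
overlay(s,rs,255,75,80,60,10,"so9.png");overlay(t,rs,150,150,80,60,10,"to9.png")
E
```

```text
(no output)
```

View pics/so9.png

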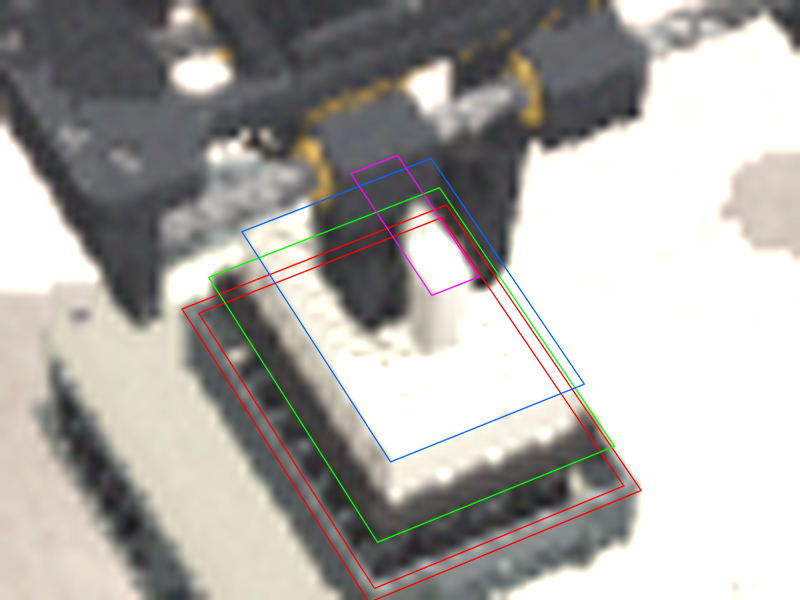

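View pics/to9.png

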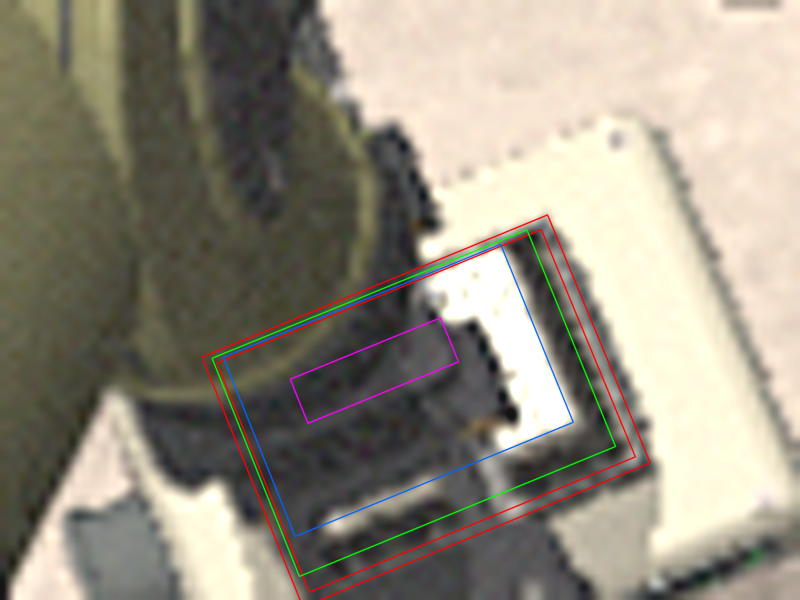

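>>> {"fn": "send_rows", "kwargs": {"targets": [{"slide": [0,0.0005,0.004],"dr": [0,0,0],"gripper": 0.0},{"slide": [0,0.0005,0.008],"dr": [0,0,0],"gripper": 0.0},{"slide": [0,0.0005,0.012],"dr": [0,0,0],"gripper": 0.0}]}}

```text
time: 13.92
tcp_pos: [0.5915, 0.1624, 0.0802]
tool_rot: [-3.071, -0.657, -0.001]
ft_force: [-0.7, 0.2, -0.2]
opening: 0.133
```

>>> {"fn": "send_rows", "kwargs": {"targets": [{"slide": [0,0,0.004],"dr": [0,0,0],"gripper": 0.0},{"slide": [0,0,0.008],"dr": [0,0,0],"gripper": 0.0},{"slide": [0,0,0.012],"dr": [0,0,0],"gripper": 0.0}]}}

```text
time: 14.3
tcp_pos: [0.5914, 0.1624, 0.0679]
tool_rot: [-3.071, -0.657, -0.001]
ft_force: [0.2, 0.7, 0.3]
opening: 0.132
```

Run:
```python
from h import *
show()
```

```text
t 14.3 tcp [0.5914 0.1624 0.0679] xyaw 24.14 z [ 3.0e-04  1.4e-03 -1.0e+00] F [0.2  0.67 0.3 ] T [-0.04  0.04 -0.01] op 11.6 q [-0.45  0.87  0.2   1.72 -0.28  0.57  0.34]
```

Inside the tray without contact; down to the floor.

>>> {"fn": "send_rows", "kwargs": {"targets": [{"slide": [0,0,0.002],"dr": [0,0,0],"gripper": 0.0},{"slide": [0,0,0.0035],"dr": [0,0,0],"gripper": 0.0},{"slide": [0,0,0.0035],"dr": [0,0,0],"gripper": 0.0}]}}

```text
time: 14.68
tcp_pos: [0.5914, 0.1624, 0.0643]
tool_rot: [-3.071, -0.657, -0.001]
ft_force: [0.3, -0.2, -0.6]
opening: 0.134
```

>>> {"fn": "send_rows", "kwargs": {"targets": [{"slide": [0,0,0.001],"dr": [0,0,0],"gripper": 0.0},{"slide": [0,0,0.001],"dr": [0,0,0],"gripper": 0.0}]}}

```text
time: 14.92
tcp_pos: [0.5917, 0.1624, 0.0637]
tool_rot: [-3.071, -0.657, -0.002]
ft_force: [-1.0, -1.2, 2.6]
opening: 0.133
```

Run:
```python
from h import *
show()
```

```text
t 14.93 tcp [0.5917 0.1624 0.0637] xyaw 24.14 z [ 8.0e-04  1.5e-03 -1.0e+00] F [-1.   -1.23  2.62] T [0.01 0.2  0.07] op 11.7 q [-0.45  0.88  0.19  1.73 -0.28  0.56  0.34]
```

>>> {"fn": "send_rows", "kwargs": {"targets": [{"slide": [0,0,0],"dr": [0,0,0],"gripper": 0.028},{"slide": [0,0,0],"dr": [0,0,0],"gripper": 0.028},{"slide": [0,0,0],"dr": [0,0,0],"gripper": 0.028},{"slide": [0,0,-0.02],"dr": [0,0,0],"gripper": 0.028},{"slide": [0,0,-0.05],"dr": [0,0,0],"gripper": 0.028},{"slide": [0,0,-0.1],"dr": [0,0,0],"gripper": 0.036},{"slide": [0,0,-0.12],"dr": [0,0,0],"gripper": 0.036}]}}

```text
time: 15.8
tcp_pos: [0.5931, 0.1624, 0.1866]
tool_rot: [-3.071, -0.656, -0.009]
ft_force: [0.2, -0.1, -0.2]
opening: 0.409
```

Run:
```python
from h import *
show()
t=cam("top");s=cam("side")
f=(.5913,.1615);tr=(.5913,.1612)
rs=[(rect(tr,24.3,.066,.092,.082),(0,0,255)),(rect(tr,24.3,.072,.098,.082),(0,0,255)),(rect(f,24.1,.05,.076,.086),(255,100,0)),(rect(f,24.1,.062,.088,.067),(0,255,0))]
overlay(s,rs,255,75,80,60,10,"so10.png")
crop(s,200,190,80,60,10,"s10c.png");crop(t,255,220,80,60,10,"t10c.png")
```

```text
t 15.8 tcp [0.5931 0.1624 0.1866] xyaw 24.13 z [ 0.0051  0.0026 -1.    ] F [ 0.17 -0.1  -0.24] T [-0.09 -0.01  0.01] op 36.0 q [-0.49  0.71  0.26  1.64 -0.24  0.81  0.3 ]
```

View pics/so10.png

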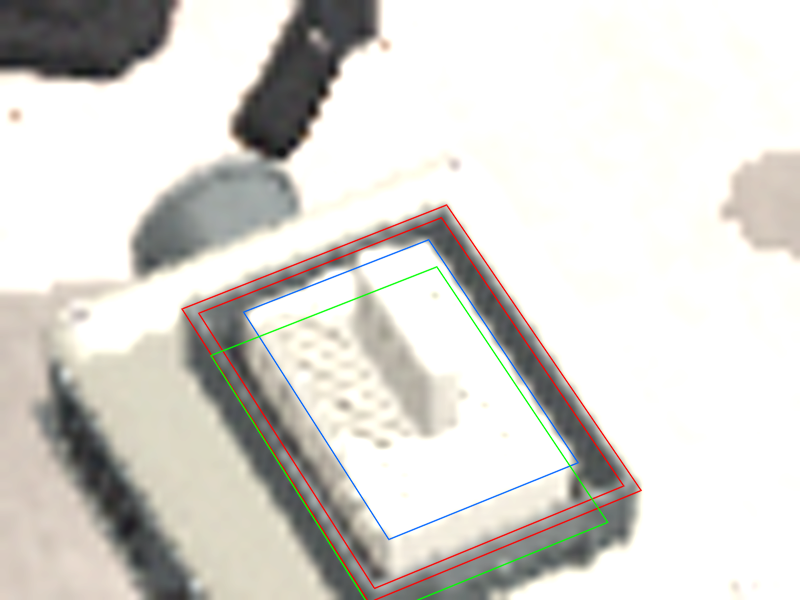

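View pics/s10c.png

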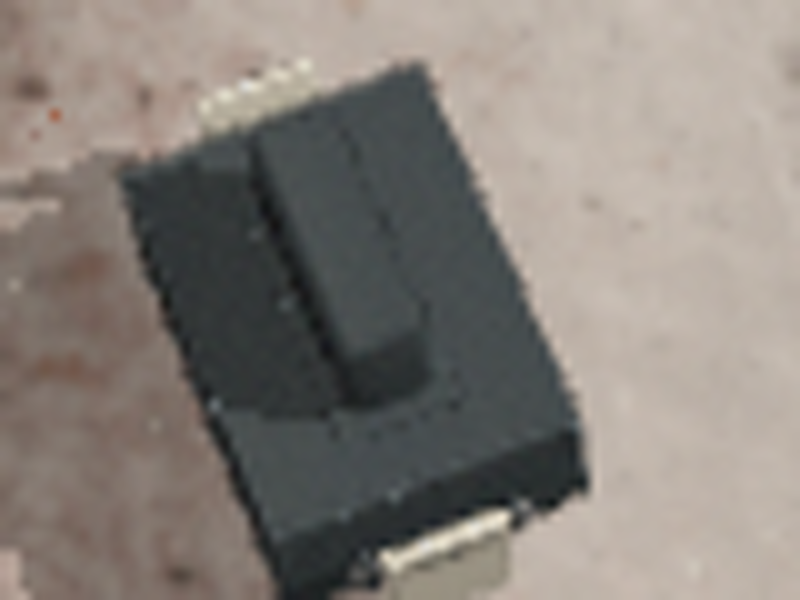

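View pics/t10c.png

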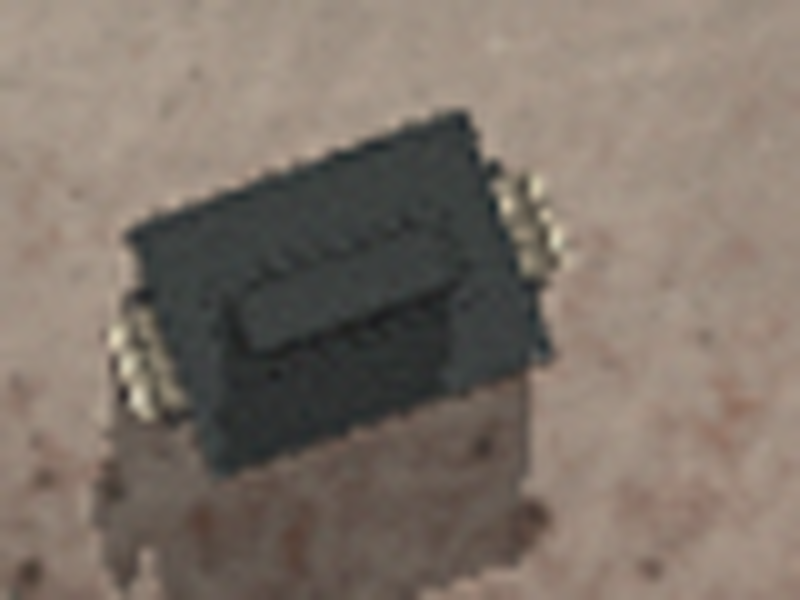

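Run:
```python
from h import *
t=cam("top");s=cam("side")
T=(np.array([[466,112],[551,355],[218,473],[129,235.]])+.5)/10-.5+[255,220]
S=(np.array([[578,430],[277,543],[124,177],[422,62.]])+.5)/10-.5+[200,190]
# side order start at same corner: T0 = +x,-y
S=S[[0,1,2,3]]
for a,b in zip(T,S): print(tri(t,a,s,b))
for c,P in((t,T),(s,S)):
    P=onz(c,P,.051)[:,:2];e=np.roll(P,-1,0)-P
    print(P.mean(0).round(4),np.linalg.norm(e,axis=1).round(4),np.degrees(np.arctan2(e[:,1],e[:,0])).round(1))
# rib top z=.083
T=(np.array([[425,222],[466,262],[255,355],[235,290.]])+.5)/10-.5+[255,220]
S=(np.array([[428,322],[345,358],[255,140],[333,113.]])+.5)/10-.5+[200,190]
for c,P in((t,T),(s,S)):
    P=onz(c,P,.083)[:,:2];e=np.roll(P,-1,0)-P
    print("rib",P.mean(0).round(4),np.linalg.norm(e,axis=1).round(4),np.degrees(np.arctan2(e[:,1],e[:,0])).round(1))
plan([.445,-.097,.16],20.5)
```

```text
(array([ 0.49391899, -0.13004662,  0.05093123]), np.float64(0.00017493786650872145))
(array([ 0.4295779 , -0.15378986,  0.05121458]), np.float64(0.0008167813589899507))
(array([ 0.39568035, -0.06545319,  0.05306502]), np.float64(0.0004700168606695428))
(array([ 0.45983239, -0.03991954,  0.05367054]), np.float64(0.0024952830734309467))
[ 0.4444 -0.0974] [0.0689 0.0945 0.0677 0.0966] [-159.8  110.6   21.9  -68.7]
[ 0.445  -0.0965] [0.0682 0.0958 0.0708 0.0977] [-159.8  111.3   21.8  -70.2]
rib [ 0.4467 -0.0971] [0.0149 0.06   0.0176 0.0526] [-133.1  115.    18.4  -69.1]
rib [ 0.4458 -0.0968] [0.0189 0.056  0.0176 0.0546] [-156.3  110.4   19.4  -68.3]
slide [-0.2394  0.1768  0.0228] dr [-0.08 -0.04  3.64]
```

>>> {"fn": "send_rows", "kwargs": {"targets": [{"slide": [-0.03,0.022,0],"dr": [0,0,0.5],"gripper": 0.036},{"slide": [-0.07,0.052,0],"dr": [0,0,1],"gripper": 0.036},{"slide": [-0.115,0.085,0.005],"dr": [0,0,1.5],"gripper": 0.036},{"slide": [-0.16,0.118,0.01],"dr": [0,0,2],"gripper": 0.036},{"slide": [-0.2,0.148,0.015],"dr": [0,0,2.5],"gripper": 0.036},{"slide": [-0.228,0.168,0.023],"dr": [0,0,3],"gripper": 0.036},{"slide": [-0.239,0.177,0.023],"dr": [0,0,3.4],"gripper": 0.036},{"slide": [-0.239,0.177,0.023],"dr": [0,0,3.4],"gripper": 0.036},{"slide": [-0.239,0.177,0.023],"dr": [0,0,3.4],"gripper": 0.036}]}}

```text
time: 17.12
tcp_pos: [0.4466, -0.0954, 0.1597]
tool_rot: [-3.087, -0.569, -0.002]
ft_force: [0.0, -0.2, -0.5]
opening: 0.404
```

Run:
```python
from h import *
show();plan([.4450,-.0970,.06],20.8);plan([.4450,-.0970,.028],20.8)
```

```text
t 17.12 tcp [ 0.4466 -0.0954  0.1597] xyaw 20.9 z [ 0.001   0.0023 -1.    ] F [ 0.   -0.24 -0.5 ] T [-0.03  0.05 -0.  ] op 35.6 q [-0.    0.57  0.18  2.12 -0.22  0.46  0.71]
slide [-0.0022  0.0011  0.0997] dr [-0.11 -0.1   0.1 ]
slide [-0.0023  0.0012  0.1317] dr [-0.11 -0.1   0.1 ]
```

>>> {"fn": "send_rows", "kwargs": {"targets": [{"slide": [-0.002,0.001,0.04],"dr": [0,0,0],"gripper": 0.036},{"slide": [-0.002,0.001,0.08],"dr": [0,0,0],"gripper": 0.036},{"slide": [-0.002,0.001,0.097],"dr": [0,0,0],"gripper": 0.036},{"slide": [-0.002,0.001,0.107],"dr": [0,0,0],"gripper": 0.036},{"slide": [-0.002,0.001,0.117],"dr": [0,0,0],"gripper": 0.036},{"slide": [-0.002,0.001,0.125],"dr": [0,0,0],"gripper": 0.036},{"slide": [-0.002,0.001,0.13],"dr": [0,0,0],"gripper": 0.036}]}}

```text
time: 18.0
tcp_pos: [0.4454, -0.0967, 0.0295]
tool_rot: [-3.087, -0.57, -0.003]
ft_force: [-0.4, 0.2, -0.0]
opening: 0.407
```

Run:
```python
from h import *
show();plan([.4450,-.0970,.028],20.8)
s=cam("side");crop(s,190,170,100,75,8,"s11.png")
```

```text
t 18.0 tcp [ 0.4454 -0.0967  0.0295] xyaw 20.91 z [ 0.0014  0.0023 -1.    ] F [-0.42  0.17 -0.05] T [-0.07  0.06 -0.  ] op 35.8 q [ 0.09  0.83  0.04  2.2  -0.29  0.11  0.77]
slide [-0.0005  0.0001  0.0015] dr [-0.09 -0.12  0.11]
```

View pics/s11.png

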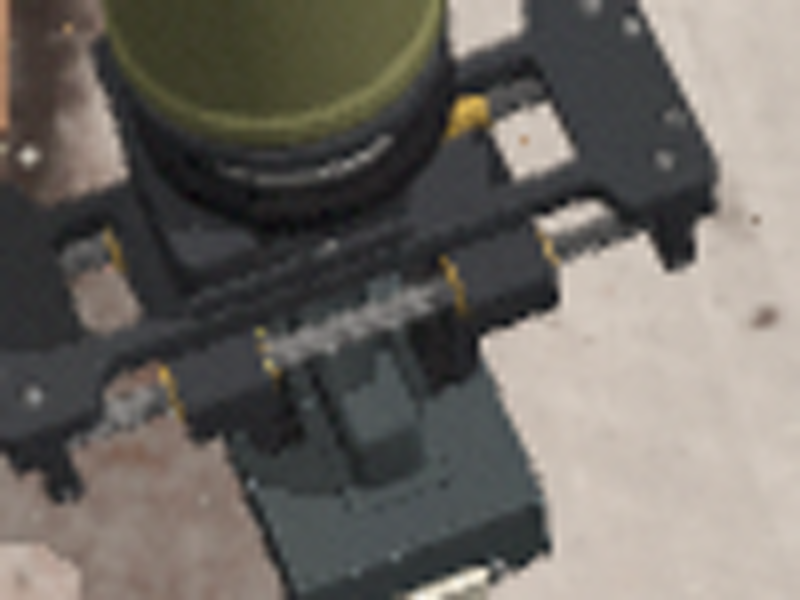

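>>> {"fn": "send_rows", "kwargs": {"targets": [{"slide": [-0.0005,0,0.001],"dr": [0,0,0],"gripper": 0.036},{"slide": [-0.0005,0,0.0015],"dr": [0,0,0],"gripper": 0.02},{"slide": [-0.0005,0,0.0015],"dr": [0,0,0],"gripper": 0.0},{"slide": [-0.0005,0,0.0015],"dr": [0,0,0],"gripper": 0.0},{"slide": [-0.0005,0,0.0015],"dr": [0,0,0],"gripper": 0.0}]}}

```text
time: 18.68
tcp_pos: [0.445, -0.0969, 0.0278]
tool_rot: [-3.088, -0.57, -0.003]
ft_force: [1.8, -0.1, 0.5]
opening: 0.222
```

Run:
```python
from h import *
show()
```

```text
t 18.68 tcp [ 0.445  -0.0969  0.0278] xyaw 20.9 z [ 0.0014  0.0023 -1.    ] F [ 1.75 -0.12  0.51] T [-0.09 -0.03 -0.  ] op 19.6 q [ 0.09  0.84  0.04  2.21 -0.29  0.1   0.77]
```

Run:
```python
from h import *
plan([.4450,-.0970,.16],20.9);plan([.5915,.1614,.16],24.3);plan([.5915,.1614,.13],24.3)
```

```text
slide [ 2.000e-04 -1.000e-04 -1.322e-01] dr [-0.09 -0.12  0.  ]
slide [ 0.2293 -0.1893 -0.1314] dr [-0.09 -0.12 -3.4 ]
slide [ 0.2292 -0.1892 -0.1014] dr [-0.09 -0.12 -3.4 ]
```

>>> {"fn": "send_rows", "kwargs": {"targets": [{"slide": [0,0,-0.01],"dr": [0,0,0],"gripper": 0.0},{"slide": [0,0,-0.03],"dr": [0,0,0],"gripper": 0.0},{"slide": [0,0,-0.065],"dr": [0,0,0],"gripper": 0.0},{"slide": [0,0,-0.1],"dr": [0,0,0],"gripper": 0.0},{"slide": [0,0,-0.13],"dr": [0,0,0],"gripper": 0.0},{"slide": [0.02,-0.0165,-0.132],"dr": [0,0,0],"gripper": 0.0},{"slide": [0.055,-0.045,-0.132],"dr": [0,0,-1],"gripper": 0.0},{"slide": [0.09,-0.074,-0.132],"dr": [0,0,-2],"gripper": 0.0},{"slide": [0.125,-0.103,-0.132],"dr": [0,0,-3],"gripper": 0.0},{"slide": [0.16,-0.132,-0.132],"dr": [0,0,-3.4],"gripper": 0.0},{"slide": [0.195,-0.161,-0.132],"dr": [0,0,-3.4],"gripper": 0.0},{"slide": [0.217,-0.179,-0.132],"dr": [0,0,-3.4],"gripper": 0.0},{"slide": [0.229,-0.189,-0.132],"dr": [0,0,-3.4],"gripper": 0.0},{"slide": [0.229,-0.189,-0.132],"dr": [0,0,-3.4],"gripper": 0.0},{"slide": [0.229,-0.189,-0.122],"dr": [0,0,-3.4],"gripper": 0.0},{"slide": [0.229,-0.189,-0.114],"dr": [0,0,-3.4],"gripper": 0.0},{"slide": [0.229,-0.189,-0.114],"dr": [0,0,-3.4],"gripper": 0.0}]}}

```text
time: 20.8
tcp_pos: [0.5903, 0.16, 0.1416]
tool_rot: [-3.07, -0.659, 0.001]
ft_force: [-0.1, 0.2, -1.3]
opening: 0.219
```

```bash
cat > ov.py <<'E'
from h import *
import sys
show();plan([.5915,.1614,.12],24.3)
s0=state();zr=s0["tcp_pos"][2]-.0278+.013
M=R.from_rotvec(s0["tool_rot"]).as_matrix();yw=np.degrees(np.arctan2(M[1,0],M[0,0]))
t=cam("top");s=cam("side")
f=s0["tcp_pos"][:2]+[-.0003,-.0001];tr=(.5913,.1612)
rs=[(rect(tr,24.3,.066,.092,.082),(0,0,255)),(rect(tr,24.3,.072,.098,.082),(0,0,255)),(rect(f,yw,.072,.098,zr+.038),(255,100,0)),(rect(f,yw,.072,.098,zr),(0,255,0)),(rect(f,yw,.020,.060,zr+.07),(255,0,255))]
n=sys.argv[1]
overlay(s,rs,250,70,100,75,8,"so%s.png"%n);overlay(t,rs,145,145,100,75,8,"to%s.png"%n)
crop(s,250,70,100,75,8,"s%s.png"%n)
E
python3 ov.py 12
```

```text
t 20.8 tcp [0.5903 0.16   0.1416] xyaw 24.23 z [-0.0011  0.0014 -1.    ] F [-0.09  0.17 -1.34] T [-0.1   0.01 -0.09] op 19.3 q [-0.48  0.77  0.26  1.69 -0.28  0.72  0.34]
slide [ 0.0016 -0.0007  0.0216] dr [-0.1   0.02 -0.07]
```

View pics/so12.png

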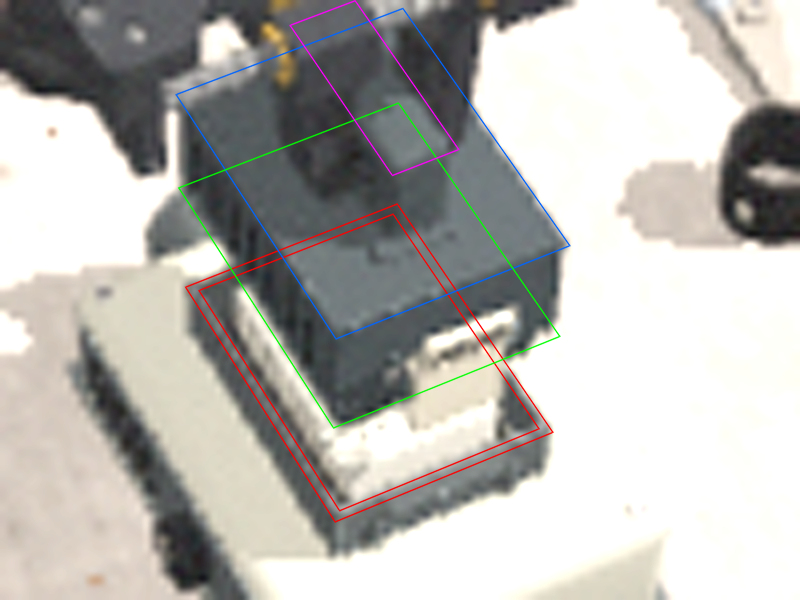

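View pics/s12.png

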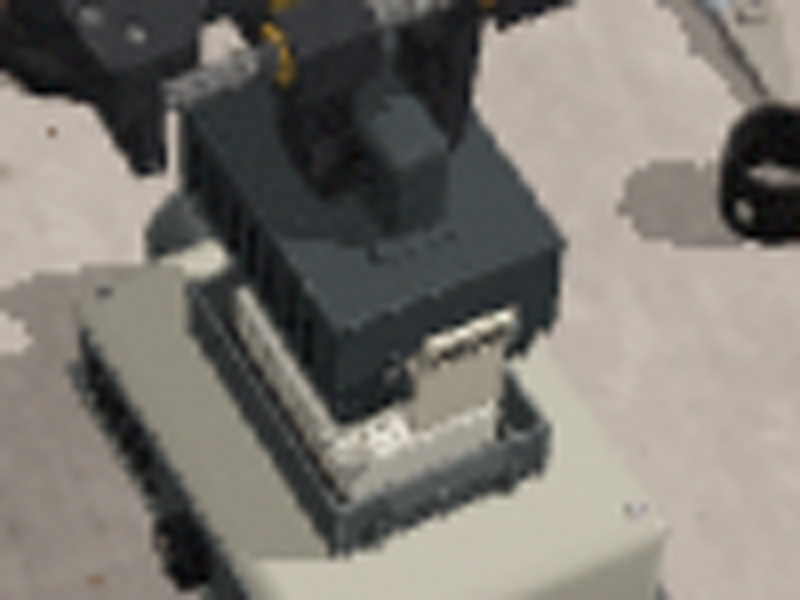

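View pics/to12.png

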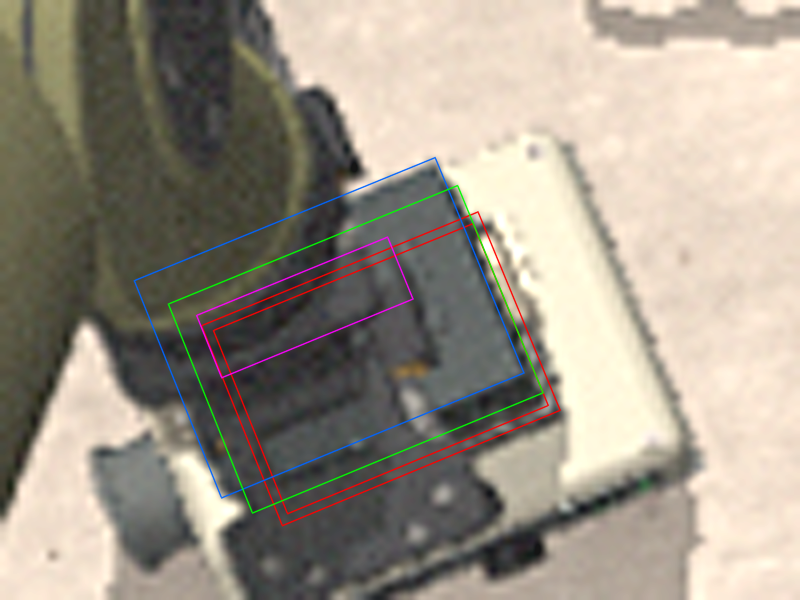

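>>> {"fn": "send_rows", "kwargs": {"targets": [{"slide": [0.0015,-0.0005,0.01],"dr": [0,0,0],"gripper": 0.0},{"slide": [0.0015,-0.0005,0.02],"dr": [0,0,0],"gripper": 0.0},{"slide": [0.0015,-0.0005,0.0275],"dr": [0,0,0],"gripper": 0.0},{"slide": [0.0015,-0.0005,0.0275],"dr": [0,0,0],"gripper": 0.0}]}}

```text
time: 21.4
tcp_pos: [0.5918, 0.1616, 0.114]
tool_rot: [-3.07, -0.66, 0.001]
ft_force: [-0.2, 1.0, -1.7]
opening: 0.225
```

```bash
python3 ov.py 13
```

```text
t 21.4 tcp [0.5918 0.1616 0.114 ] xyaw 24.26 z [-8.0e-04  1.6e-03 -1.0e+00] F [-0.23  1.02 -1.71] T [-0.05  0.03 -0.05] op 19.9 q [-0.48  0.81  0.25  1.7  -0.29  0.67  0.35]
slide [-0.0003  0.     -0.006 ] dr [-0.1   0.   -0.04]
```

View pics/so13.png

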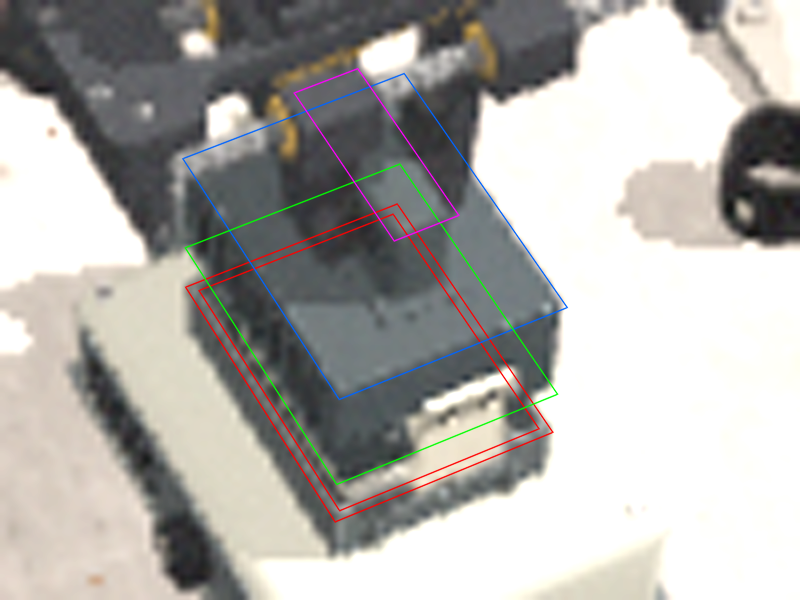

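View pics/s13.png

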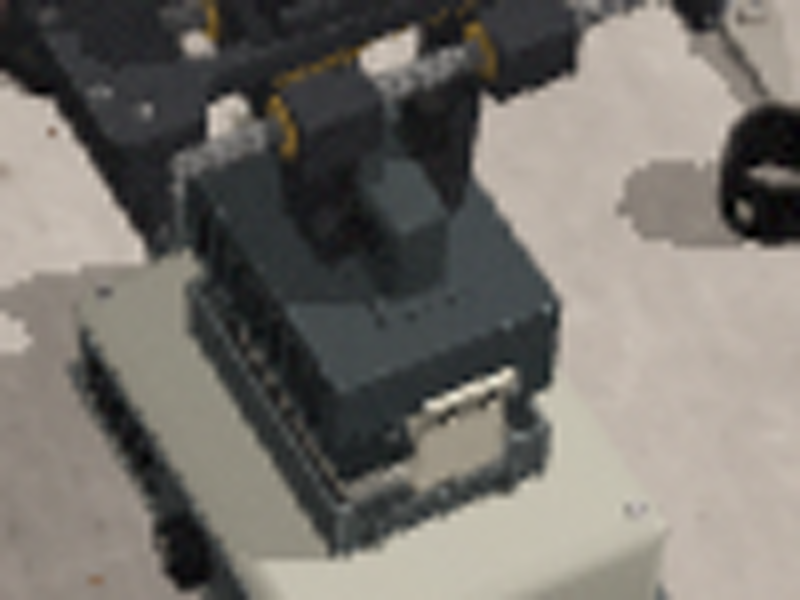

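View pics/to13.png

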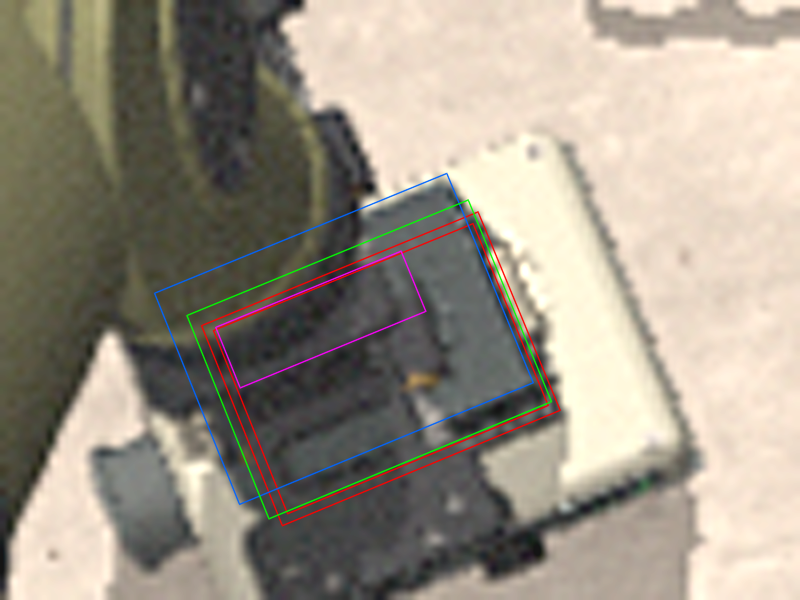

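>>> {"fn": "send_rows", "kwargs": {"targets": [{"slide": [0,0,0.002],"dr": [0,0,0],"gripper": 0.0},{"slide": [0,0,0.004],"dr": [0,0,0],"gripper": 0.0},{"slide": [0,0,0.0055],"dr": [0,0,0],"gripper": 0.0}]}}

```text
time: 21.88
tcp_pos: [0.5925, 0.1617, 0.1093]
tool_rot: [-3.07, -0.66, -0.002]
ft_force: [-0.4, -0.2, -2.3]
opening: 0.22
```

>>> {"fn": "send_rows", "kwargs": {"targets": [{"slide": [0,0,0.001],"dr": [0,0,0],"gripper": 0.0},{"slide": [0,0,0.002],"dr": [0,0,0],"gripper": 0.0},{"slide": [0,0,0.002],"dr": [0,0,0],"gripper": 0.0}]}}

```text
time: 22.25
tcp_pos: [0.5925, 0.1617, 0.1073]
tool_rot: [-3.07, -0.66, -0.002]
ft_force: [0.1, -0.2, -2.8]
opening: 0.222
```

Run:
```python
from h import *
show()
```

```text
t 22.25 tcp [0.5925 0.1617 0.1073] xyaw 24.26 z [ 9.e-04  2.e-03 -1.e+00] F [ 0.05 -0.16 -2.8 ] T [-0.06  0.   -0.06] op 19.5 q [-0.47  0.82  0.24  1.7  -0.29  0.65  0.35]
```

>>> {"fn": "send_rows", "kwargs": {"targets": [{"slide": [-0.0007,-0.0003,0.0],"dr": [0,0,0],"gripper": 0.0},{"slide": [-0.0007,-0.0003,0.001],"dr": [0,0,0],"gripper": 0.0},{"slide": [-0.0007,-0.0003,0.0015],"dr": [0,0,0],"gripper": 0.0}]}}

```text
time: 22.62
tcp_pos: [0.5917, 0.1617, 0.1057]
tool_rot: [-3.07, -0.66, -0.002]
ft_force: [0.6, -0.8, -2.7]
opening: 0.223
```

>>> {"fn": "send_rows", "kwargs": {"targets": [{"slide": [0,0,0.001],"dr": [0,0,0],"gripper": 0.0},{"slide": [0,0,0.001],"dr": [0,0,0],"gripper": 0.0}]}}

```text
time: 22.88
tcp_pos: [0.5919, 0.1615, 0.1047]
tool_rot: [-3.07, -0.66, -0.002]
ft_force: [0.4, -0.3, -2.3]
opening: 0.22
```

Run:
```python
from h import *
show()
```

```text
t 22.88 tcp [0.5919 0.1615 0.1047] xyaw 24.25 z [ 0.0011  0.0018 -1.    ] F [ 0.38 -0.31 -2.29] T [-0.11 -0.04 -0.03] op 19.4 q [-0.47  0.82  0.24  1.71 -0.3   0.65  0.35]
```

>>> {"fn": "send_rows", "kwargs": {"targets": [{"slide": [0,0,0.001],"dr": [0,0,0],"gripper": 0.0},{"slide": [0,0,0.0015],"dr": [0,0,0],"gripper": 0.0}]}}

```text
time: 23.12
tcp_pos: [0.5921, 0.1615, 0.1037]
tool_rot: [-3.07, -0.659, -0.003]
ft_force: [0.1, -0.3, 2.1]
opening: 0.224
```

>>> {"fn": "send_rows", "kwargs": {"targets": [{"slide": [0,0,0.001],"dr": [0,0,0],"gripper": 0.0},{"slide": [0,0,0.0015],"dr": [0,0,0],"gripper": 0.0}]}}

```text
time: 23.38
tcp_pos: [0.5925, 0.1616, 0.1025]
tool_rot: [-3.07, -0.659, -0.005]
ft_force: [-0.9, 0.7, 5.3]
opening: 0.224
```

>>> {"fn": "send_rows", "kwargs": {"targets": [{"slide": [0,0,0.001],"dr": [0,0,0],"gripper": 0.0},{"slide": [0,0,0.0015],"dr": [0,0,0],"gripper": 0.0}]}}

```text
time: 23.62
tcp_pos: [0.5928, 0.1617, 0.1013]
tool_rot: [-3.07, -0.659, -0.006]
ft_force: [0.4, -0.1, 5.1]
opening: 0.223
```

Run:
```python
from h import *
show();plan([.5917,.1616,.100],24.25)
```

```text
t 23.62 tcp [0.5928 0.1617 0.1013] xyaw 24.24 z [ 0.0032  0.0025 -1.    ] F [ 0.35 -0.1   5.06] T [-0.04  0.18  0.01] op 19.6 q [-0.47  0.83  0.24  1.71 -0.3   0.64  0.35]
slide [-0.001  -0.0004  0.0013] dr [-0.05 -0.23 -0.01]
```

>>> {"fn": "send_rows", "kwargs": {"targets": [{"slide": [-0.0007,-0.0003,0.001],"dr": [0,-0.2,0],"gripper": 0.0},{"slide": [-0.0007,-0.0003,0.0017],"dr": [0,-0.2,0],"gripper": 0.0}]}}

```text
time: 23.88
tcp_pos: [0.5928, 0.1618, 0.1003]
tool_rot: [-3.07, -0.659, -0.003]
ft_force: [-1.0, -1.5, 8.9]
opening: 0.222
```

>>> {"fn": "send_rows", "kwargs": {"targets": [{"slide": [-0.0003,-0.0001,0.0012],"dr": [0,-0.1,0],"gripper": 0.0},{"slide": [-0.0003,-0.0001,0.002],"dr": [0,-0.1,0],"gripper": 0.0}]}}

```text
time: 24.12
tcp_pos: [0.5929, 0.1618, 0.0992]
tool_rot: [-3.071, -0.659, -0.002]
ft_force: [-2.0, -0.4, 11.9]
opening: 0.227
```

Run:
```python
from h import *
show();plan([.5917,.1616,.098],24.25)
```

```text
t 24.12 tcp [0.5929 0.1618 0.0992] xyaw 24.24 z [ 9.0e-04  1.1e-03 -1.0e+00] F [-2.04 -0.37 11.87] T [-0.18  0.6   0.04] op 20.0 q [-0.47  0.83  0.24  1.71 -0.3   0.64  0.35]
slide [-0.0011 -0.0003  0.0012] dr [-0.04 -0.07 -0.01]
```

>>> {"fn": "send_rows", "kwargs": {"targets": [{"slide": [-0.0005,0,0.0016],"dr": [0,0,0],"gripper": 0.0},{"slide": [-0.0005,0,0.0023],"dr": [0,0,0],"gripper": 0.0}]}}

```text
time: 24.38
tcp_pos: [0.5929, 0.1618, 0.0982]
tool_rot: [-3.07, -0.659, -0.004]
ft_force: [-2.3, 0.1, 12.9]
opening: 0.223
```

Run:
```python
from h import *
show()
```

```text
t 24.38 tcp [0.5929 0.1618 0.0982] xyaw 24.23 z [ 0.0022  0.0019 -1.    ] F [-2.33  0.13 12.95] T [-0.14  0.7   0.03] op 19.6 q [-0.47  0.83  0.24  1.71 -0.3   0.63  0.36]
```

>>> {"fn": "send_rows", "kwargs": {"targets": [{"slide": [-0.0005,0,0.0017],"dr": [0,-0.1,0],"gripper": 0.0},{"slide": [-0.0005,0,0.0023],"dr": [0,-0.1,0],"gripper": 0.0}]}}

```text
time: 24.62
tcp_pos: [0.5931, 0.1619, 0.0968]
tool_rot: [-3.07, -0.659, -0.004]
ft_force: [-1.4, -0.3, 11.8]
opening: 0.221
```

Run:
```python
from h import *
show()
```

```text
t 24.62 tcp [0.5931 0.1619 0.0968] xyaw 24.23 z [ 0.002   0.0019 -1.    ] F [-1.4  -0.28 11.85] T [-0.21  0.6  -0.02] op 19.5 q [-0.47  0.84  0.23  1.71 -0.3   0.63  0.36]
```

>>> {"fn": "send_rows", "kwargs": {"targets": [{"slide": [0,0,0.0017],"dr": [0,0,0],"gripper": 0.0},{"slide": [0,0,0.002],"dr": [0,0,0],"gripper": 0.0}]}}

```text
time: 24.88
tcp_pos: [0.5931, 0.1619, 0.0967]
tool_rot: [-3.07, -0.659, -0.004]
ft_force: [-4.6, -0.1, 19.8]
opening: 0.226
```

```bash
python3 ov.py 14
```

```text
t 24.88 tcp [0.5931 0.1619 0.0967] xyaw 24.23 z [ 0.0023  0.0026 -1.    ] F [-4.63 -0.06 19.83] T [-0.39  1.36  0.04] op 19.9 q [-0.47  0.83  0.23  1.71 -0.3   0.63  0.36]
slide [-0.0016 -0.0002 -0.0233] dr [-0.08 -0.18 -0.07]
```

View pics/s14.png

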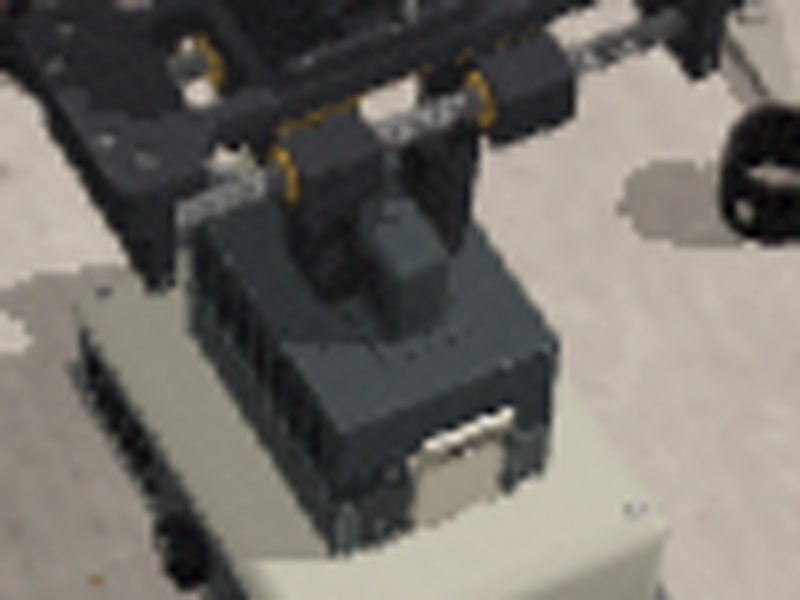

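>>> {"fn": "send_rows", "kwargs": {"targets": [{"slide": [-0.0003,0,0],"dr": [0,0,0],"gripper": 0.0},{"slide": [-0.0003,0,0],"dr": [0,0,0],"gripper": 0.0}]}}

```text
time: 25.22
tcp_pos: [0.5931, 0.1619, 0.0969]
tool_rot: [-3.07, -0.659, -0.005]
ft_force: [-0.3, -0.7, 6.4]
opening: 0.223
```

Run:
```python
from h import *
show()
```

```text
t 25.23 tcp [0.5931 0.1619 0.0969] xyaw 24.23 z [ 0.0028  0.0028 -1.    ] F [-0.26 -0.75  6.39] T [-0.15  0.36  0.02] op 19.7 q [-0.47  0.83  0.23  1.71 -0.3   0.63  0.36]
```

>>> {"fn": "send_rows", "kwargs": {"targets": [{"slide": [0,0,-0.001],"dr": [0,0,0],"gripper": 0.0},{"slide": [0,0,-0.0013],"dr": [0,0,0],"gripper": 0.0}]}}

```text
time: 25.48
tcp_pos: [0.593, 0.1619, 0.0973]
tool_rot: [-3.07, -0.659, -0.005]
ft_force: [1.8, 0.9, -4.0]
opening: 0.227
```

Run:
```python
from h import *
show()
```

```text
t 25.48 tcp [0.593  0.1619 0.0973] xyaw 24.23 z [ 0.0024  0.0024 -1.    ] F [ 1.83  0.89 -3.97] T [-0.04 -0.34 -0.  ] op 20.0 q [-0.47  0.83  0.23  1.71 -0.3   0.63  0.36]
```

>>> {"fn": "send_rows", "kwargs": {"targets": [{"slide": [0,0,0],"dr": [0,0,0],"gripper": 0.0},{"slide": [0,0,0],"dr": [0,0,0],"gripper": 0.036},{"slide": [0,0,0],"dr": [0,0,0],"gripper": 0.036},{"slide": [0,0,0],"dr": [0,0,0],"gripper": 0.036},{"slide": [0,0,0],"dr": [0,0,0],"gripper": 0.036},{"slide": [0,0,-0.01],"dr": [0,0,0],"gripper": 0.036},{"slide": [0,0,-0.025],"dr": [0,0,0],"gripper": 0.036},{"slide": [0,0,-0.05],"dr": [0,0,0],"gripper": 0.036},{"slide": [0,0,-0.09],"dr": [0,0,0],"gripper": 0.036},{"slide": [0,0,-0.14],"dr": [0,0,0],"gripper": 0.036},{"slide": [-0.04,0.03,-0.16],"dr": [0,0,0],"gripper": 0.036},{"slide": [-0.09,0.06,-0.16],"dr": [0,0,0],"gripper": 0.036},{"slide": [-0.14,0.1,-0.16],"dr": [0,0,0],"gripper": 0.036},{"slide": [-0.16,0.12,-0.16],"dr": [0,0,0],"gripper": 0.036}]}}

```text
time: 27.22
tcp_pos: [0.494, -0.0171, 0.2583]
tool_rot: [-3.072, -0.653, -0.006]
ft_force: [0.8, -0.2, -0.2]
opening: 0.405
```

Run:
```python
from h import *
show()
t=cam("top");s=cam("side")
crop(t,145,145,100,75,8,"t15.png");crop(s,250,70,100,75,8,"s15.png")
tr=(.5913,.1612)
rs=[(rect(tr,24.3,.072,.098,.12),(0,0,255)),(rect(tr,24.3,.02,.06,.152),(0,255,0))]
overlay(s,rs,250,70,100,75,8,"so15.png")
cv2.imwrite("pics/full15.png",cv2.cvtColor(s["img"],cv2.COLOR_RGB2BGR))
```

```text
t 27.23 tcp [ 0.494  -0.0171  0.2583] xyaw 23.98 z [ 0.0033  0.0017 -1.    ] F [ 0.79 -0.2  -0.19] T [-0.02 -0.02 -0.02] op 35.7 q [-0.26  0.47  0.32  1.91 -0.2   0.8   0.58]
```

View pics/so15.png

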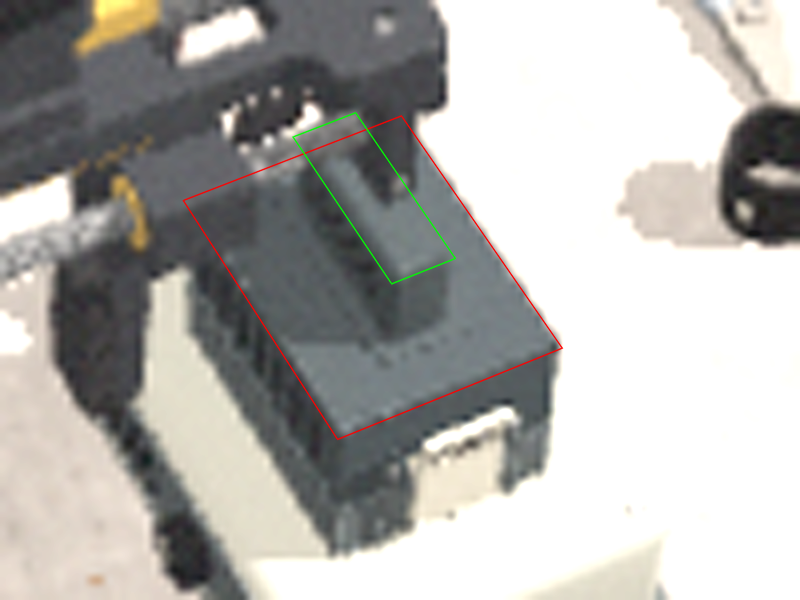

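View pics/s15.png

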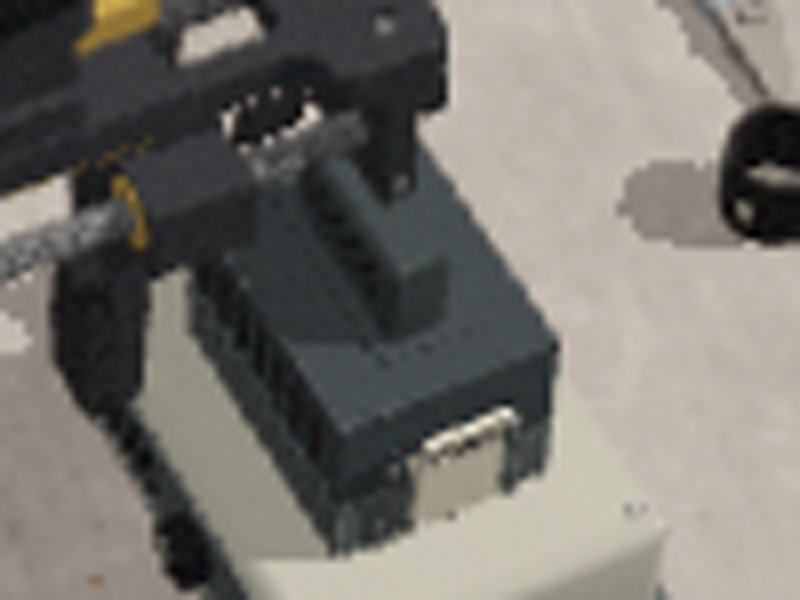

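View pics/t15.png

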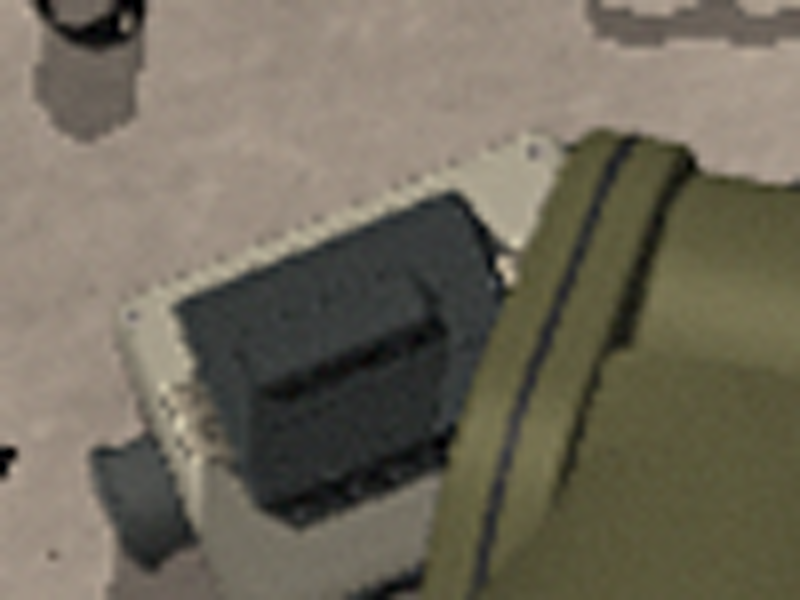

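View pics/full15.png

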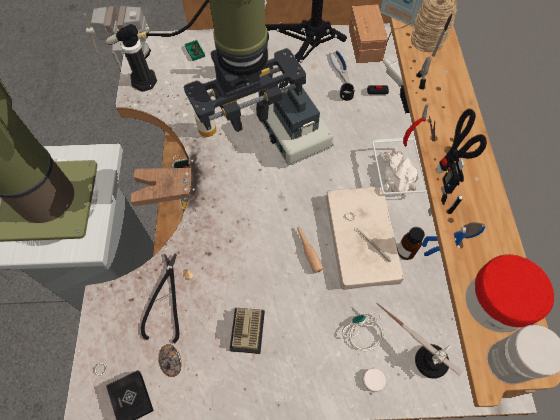

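>>> {"fn": "send_rows", "kwargs": {"targets": [{"slide": [0.02,0.05,0],"dr": [0,0,0],"gripper": 0.036},{"slide": [0.04,0.1,0],"dr": [0,0,0],"gripper": 0.036},{"slide": [0.05,0.15,0],"dr": [0,0,0],"gripper": 0.036},{"slide": [0.06,0.2,0],"dr": [0,0,0],"gripper": 0.036},{"slide": [0.06,0.22,0],"dr": [0,0,0],"gripper": 0.036},{"slide": [0.06,0.22,0],"dr": [0,0,0],"gripper": 0.036}]}}

```text
time: 28.08
tcp_pos: [0.6393, -0.1951, 0.2586]
tool_rot: [3.074, 0.647, 0.007]
ft_force: [-0.0, 0.6, 0.8]
opening: 0.408
```

Run:
```python
from h import *
show()
t=cam("top");s=cam("side")
crop(t,150,150,80,60,10,"t16.png");crop(s,260,80,80,60,10,"s16.png")
```

```text
t 28.07 tcp [ 0.6393 -0.1951  0.2586] xyaw 23.77 z [ 4.3e-03  6.0e-04 -1.0e+00] F [-0.01  0.58  0.8 ] T [ 0.02  0.05 -0.03] op 36.0 q [ 0.08  0.72  0.3   1.38 -0.22  1.07  0.83]
```

View pics/t16.png

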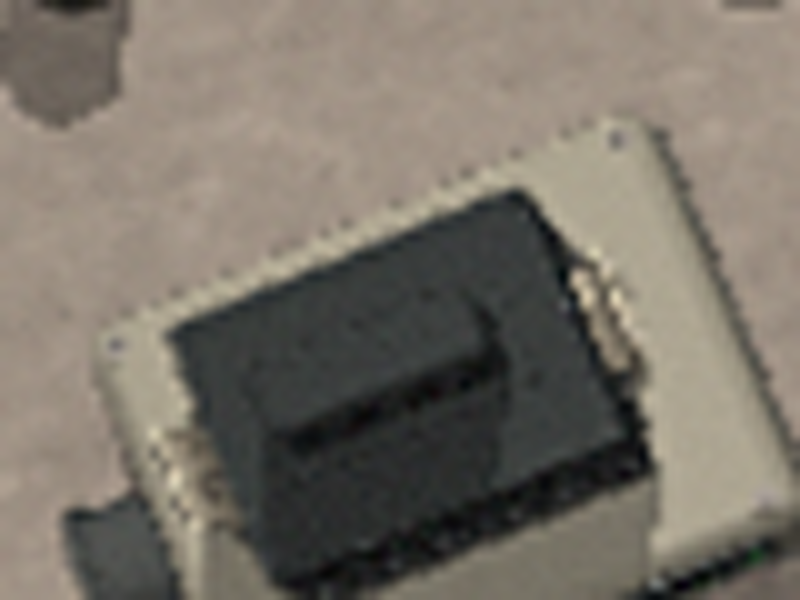

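View pics/s16.png

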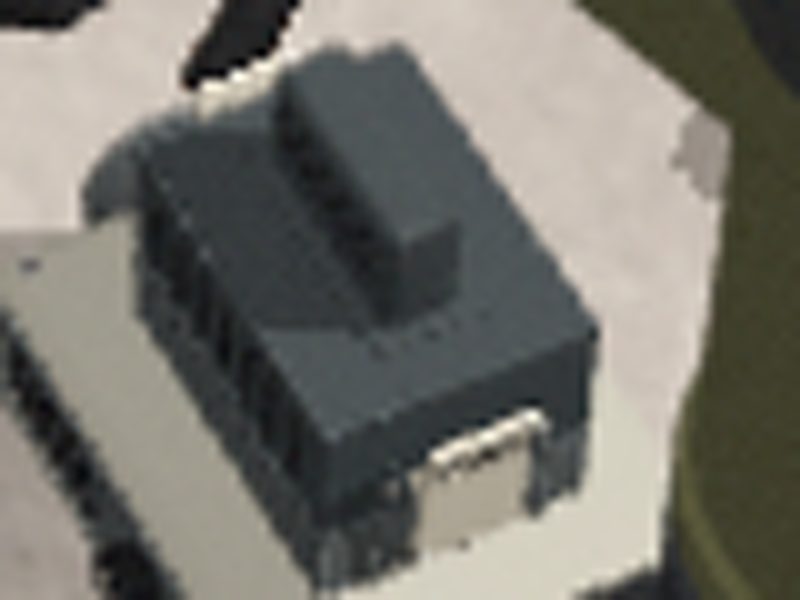

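The cover sits level and seated on the tray with both clip arms upright: the top view shows the clips at pixels (605,320) and (195,470), and the side view shows the cover's lower rim flush along the tray edge. The tool is well clear.

```bash
python3 -c "
from cell import close_job
print(close_job())"
```

```text
the job is handed in; nothing more can be done
None
```

The clean white filter is in the tray, flat on its floor, and the hood cover is on and clipped. I handed the job in after about 28 s.

- **Pressing:** The push rose to about 13 N before the clips gave way. The cover then stopped at the height worked out for full seating (measured 96.7 mm, expected 96.8 mm). One more press to confirm reached about 20 N with no further movement.
- **Clip check:** A light upward pull of about 4 N moved the cover by only 0.4 mm, so the clips are holding. After I let go, both views show the cover level, with both clip arms upright.
- **Bystanders:** In the side view afterwards, the used brown filter, the bangle and the bench tools look where they were. The flux bottle was partly hidden behind the gripper in that picture, so I could not check it fully.

**What disagreed:**
- **Fingertip height:** The fingertips sit about 28 mm higher than the reported tool position. My first grasp of the white filter therefore closed on nothing. I then probed down with the shut fingers to find the gap, which pressed the filter's rib once with about 20 N, but the filter did not visibly move. I worked from contact heights after that.
- **Sideways offset:** The cover read about 1 mm off the tray centre in x when seated, with a sideways force of a few newtons during the last press. That is within its play.

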